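# Locate a cutter blade in its hardness-test holder

### The arm

A 6-joint arm with a two-finger parallel gripper is mounted at the origin on a cart in front of the work surface, level with it; the furniture and walls round the work are solid. World frame = base frame: x ahead of the robot, y to its left, z up, the work surface at z = 0. Lengths are in m, angles in rad, forces in N, time in s.
With the tool pointing down it reaches from about 0.25 to 0.775 m from the base axis. Payload 4 kg.
Tool frame: the origin (TCP) lies on the centre line of the jaws, within the pads' length; the fingertips stand 17 mm ahead of it and the grasp point (between the pads) lies 2 mm behind it; z points along the fingers, y is the line along which they close (so a half turn about z gives the same grasp; the last joint's range is limited). The gripper opens to 94 mm and grips with 3 to 60 N. Pads are 16 mm wide; open, the fingers measure 119 mm over their backs; the gripper's body (75 mm by 177 mm) begins 78 mm behind the grasp point.
Start: joints at [1.183, 0.087, 1.371, -0, 1.684, -0.103], TCP at [0.155, 0.528, 0.223] pointing down, gripper open.
Joint ranges: [-3.1, 3.1], [-0.76, 2.03], [0.27, 2.55], [-1.08, 4.22], [0.17, 2.65], [-2.57, 2.57]. Speed limits (rad/s): [2.79, 2.79, 3.14, 3.14, 3.14, 3.14].

### API

Orientations are given as [roll, pitch, yaw] about the fixed x, y, z axes, in that order (R = Rz(yaw) Ry(pitch) Rx(roll)).
In Python, from bench import robot gives the robot as it stands.
- The arm moves only by the tool servo_tool, never from a script. Its argument "plan" is a list of rows, each a list of 7 numbers: the shift along the tool's x, y, z normalised to -1 to 1, where 1 is 0.1 m, then the turn, a rotation vector about the tool's x, y, z normalised to -1 to 1, where 1 is pi/2 rad, then the finger opening in mm, from 0 to 94. In form: [[x, y, z, ax, ay, az, gripper], ...]. A call has 1 to 12 rows; each row is the pose to reach, as a shift and turn from the pose commanded when the call began, along the tool's axes at that moment; what a row does not reach only later rows make up. A row lasts 1/12 s, in which the tool goes at most 41.7 mm and 7.16 degrees, less where a joint would pass 70% of its speed; a pose out of reach is approached as far as the arm can. A call with a number of a shift or a turn outside -1 to 1 is refused whole. A call with a gripper value outside its range is refused whole. The fingers move at their own pace and stop on an object; the grip force is fixed at half the most. Time passes only in rows, so rows that repeat a pose let the fingers close. It gives the time, the measured TCP pose, the force, the opening and the grip force at its end, in the units of the state.
- robot.get_obs(): the state, without advancing time (a new reading comes with each control period).
- robot.snapshot(name): name is "side" or "top" or "wrist"; returns the picture (400x640x3 uint8, red, green, blue); there is no depth.
- robot.camera_params(name): a dict with "camera_matrix" (3x3 intrinsics, pixels), "rvec" (rotation vector, rad) and "tvec" (3), from world to camera coordinates, as OpenCV has them; the wrist camera has in their place "tool_from_camera" (4x4, takes a point from camera to tool coordinates, whose origin is the TCP and whose axes are the flange's). Camera axes: x right, y down, z forward; pixel columns grow to the right and rows downward; lengths in m; the calibration is good to about 2 mm. A picture is of the moment at which its call begins: read the wrist's pose just before it. camera_params takes no time and is no camera call.
- robot.close_job(): hands the job in; it is judged then, once.
Trained networks look in the newest picture that a camera, given by its name, has taken for a name from the list of things; names that differ only in an ending like _2 or _b are one class to them, and where a whole thing is asked for, a point or a joint stands for the part that bears it (a point fixed in the world has none). Each returns a list of dicts, best first, with "conf" (0 to 1); they miss things now and then, are a little off and sometimes report something else, mostly with a low value. They report only what shows in the picture. A call takes as long as a camera call. They do not tell look-alikes from the thing itself.
- robot.find_in(thing, camera): "extent" ([centre column, centre row, width, height] in pixels, round what is visible of it).
The state is a dict: "time": time; "joint_positions": joint angles; "qvel": joint speeds; "joint_torque": joint torques, N m; "tool_pos": TCP position; "ee_rot": TCP orientation; "wrist_force": force on the tool from outside, world axes, zero at the start; "wrist_torque": the same for the moment, N m; "width": finger opening in m; "finger_force": force on a finger pad.
Only numpy, scipy, OpenCV 4.12 (cv2) and the standard library are available. Lean on these libraries where they do the work, as an engineer would, in place of code of your own. Each camera call takes 0.05 s, during which the arm holds its last target. There are 200 camera calls.

### The job

The loose cutter blade is to be hardness-tested: load it into the steel holder on the bench. Lay it flat on the bed, long side along the fence, and slide it back until the bottom of the notch in its tail bears on the locating pin. The pin has been set to position and only light friction holds it, so feel for it gently, press the notch home on it for a moment with about 8 N, and do not push it out of its setting. Then swing the clamp arm across it as far as the stop dowel and let go.

Things in the scene. Friction and masses are not known exactly. Their poses are not given: they have to be found in the camera images.
- blade: Loose flat steel cutter blade, 120 mm long (x), 40 wide (y), 8 thick (z), about 0.3 kg, lying on the bench at the start. Origin: centre of its underside. Cutting bevel at the short end x = -60 mm. The tail, x = +60, has a notch on the centre line, open at the end and right through: 9 mm wide, square bottom at x = +46, mouth chamfered to 16 mm over the last 4 mm.
- notch (a point): Point of the blade on its centre line, 49.5 mm from its origin towards the tail, at mid thickness. It lies on the pin's axis when the notch's bottom bears on the pin.
- holder: Steel locating holder fixed to the bench; x runs along the blade to the pin end, z up; origin at its underside, below the bed's middle. Base plate 10 mm thick, x -66 to 90, y -50 to 36 mm. Clamp pivot post (radius 9) at x 30, y -36 mm. Between x -42 and 24 mm the bed is a rib only 24 mm wide, open 16 mm deep on both sides for fingers. A seated blade's top is 34 mm up.
- bed (a point): Middle of the bed's top, 26 mm above the holder's underside, axes as the holder's. Bed: x -62 to 80, 40 mm wide beyond the finger relief. The locating pin (upright, diameter 7, 9 mm high) stands on its centre line at y = 0; its carrier slides in a slot along x and is set anywhere from x = 45.5 to 59.5 mm: feel or see where. Friction holds it; over 11 N along x shifts it, and 0.5 mm of shift spoils it.
- fence (a point): Fence on the holder's +y side: this point is at mid height of its inner face, y = +20 mm, at the front end of the rear length (x = 24 mm). It stands 6 mm above the bed, in two lengths, x -62 to -42 and 24 to 72 mm. A blade lying along it has its centre line at y = 0, in line with the pin. A 5 mm stop dowel for the clamp arm stands on it at x 41.5, y 24, up to 48 mm.
- clamp_peg (a point): Middle of the clamp arm's upright handle peg, 58 mm above the holder's underside: diameter 12 mm, grip it from 48 to 68 mm up; 36 mm from the pivot axis. Arm: 18 mm wide, from 38 to 44 mm up, 58 mm long. Below the peg a round-nosed sprung shoe climbs 1 mm on to the blade's side edge and presses it down with about 4 N.
- clamp_arm (a joint): Clamp arm's angle about its upright pivot, rad: 0 = closed, pointing to the holder's +y across the blade, at the stop dowel; grows counter-clockwise seen from above (1.57 points to -x, about 3 to -y). Starts at 2.7 to 3.1, stays where left. Needs about 3 N at the peg, some 15 N while the shoe climbs on to the blade, then 6 N.
There are look-alikes about, which are no part of the job. Of the things that look like the blade, the larger one is meant.

How it is judged:
On the way, in this order (a step that is already met when the one before it is completed fails the run):
1. the blade lies flat along the fence with its notch pressed home on the pin, the clamp arm still open (x of locating_pin_c1 in the frame of blade between 0.0485 and 0.0505 m and y of locating_pin_c1 in the frame of blade between -0.0015 and 0.0015 m and z of notch in the frame of bed between 0.0025 and 0.0055 m and angle between the x axis of blade and the x axis of holder, either way round below 0.035 rad and angle between blade's own z axis and vertical below 0.03 rad and contact force between blade and locating_pin_c1 above 2 N and value of joint clamp_arm above 1.9 rad), for 0.2 s.
2. the clamp arm is swung across the blade to its stop (value of joint clamp_arm below 0.1 rad), for 0.2 s.
At the end, for the whole second after the job is handed in: The blade lies at rest, flat on the bed (within 0.03 rad), parallel to the fence within 0.035 rad, the pin's axis within 1 mm of the notch point along the blade and 1.5 mm across it, its underside within 1.5 mm of the bed; the clamp arm is closed to under 0.1 rad (x of locating_pin_c1 in the frame of blade between 0.0485 and 0.0505 m and y of locating_pin_c1 in the frame of blade between -0.0015 and 0.0015 m and z of notch in the frame of bed between 0.0025 and 0.0055 m and angle between the x axis of blade and the x axis of holder, either way round below 0.035 rad and angle between blade's own z axis and vertical below 0.03 rad and value of joint clamp_arm below 0.1 rad and linear speed of blade below 0.01 m/s); the robot touches nothing.
It fails at once if the locating pin is pushed more than 0.5 mm out of its setting (distance of locating_pin_c1 from where it was at the start of the episode above 0.0005 m).
It also fails if it takes over 72 s, if anything falls off the work surface, if the arm or the gripper's body presses on something with over 40 N, if the wrist force passes 120 N, or if a joint passes its speed limit or range.

## Working session

There is one attempt and no reset: what is moved stays moved. The work goes in short steps, Python scripts to look and compute and a tool call to move; the robot and the scene stay as the last step left them, time stands still between calls to the robot, and variables do not carry over. Pictures are saved under pics/ and viewed, at most 10 in all, crops included, and the job is handed in when it is done.

Besides the shell and the picture viewer there is one more tool, called after "Call:" by a JSON object that holds its "method" and its "body", one argument or row to a line. servo_tool: Moves the arm, as the interface text tells. Scaled input: -1 to 1 covers 0.1 m each way for a shift and pi/2 rad each way for a turn. Its arguments: {"type":"object","properties":{"plan":{"type":"array","items":{"type":"array","items":{"type":"number"}}}},"required":["plan"]}

```bash
ls; mkdir -p pics
python3 - <<'E'
from bench import robot
import cv2,numpy as np
o=robot.get_obs();print({k:np.round(v,3).tolist() for k,v in o.items()})
for c in ["top","side"]:
    im=robot.snapshot(c);cv2.imwrite(f"pics/{c}0.png",im[:,:,::-1])
    p=robot.camera_params(c);print(c,{k:np.round(v,3).tolist() for k,v in p.items()})
    for t in ["blade","holder","clamp_peg","clamp_arm","fence"]:
        print(t,[(round(d['conf'],2),np.round(d['extent']).tolist()) for d in robot.find_in(t,c)])
print(robot.camera_params("wrist"))
E
```

```text
pics
{'time': 0.0, 'joint_positions': [1.183, 0.088, 1.372, -0.0, 1.684, -0.103], 'qvel': [0.002, -0.001, 0.0, 0.0, -0.001, -0.001], 'joint_torque': [-0.0, -34.016, -30.244, 0.072, 0.033, -0.0], 'tool_pos': [0.154, 0.527, 0.221], 'ee_rot': [-3.139, -0.0, 2.857], 'wrist_force': [0.396, 0.239, 0.682], 'wrist_torque': [-0.028, -0.001, -0.039], 'finger_force': 0.0, 'width': 0.094}
top {'camera_matrix': [[380.399, 0.0, 318.642], [0.0, 380.399, 197.343], [0.0, 0.0, 1.0]], 'rvec': [2.168, -2.109, 0.208], 'tvec': [0.014, 0.547, 0.873]}
blade [(0.85, [184.0, 229.0, 30.0, 29.0]), (0.7, [234.0, 208.0, 39.0, 48.0])]
holder [(0.59, [427.0, 209.0, 61.0, 64.0])]
clamp_peg [(0.53, [445.0, 203.0, 29.0, 18.0])]
clamp_arm [(0.73, [447.0, 206.0, 30.0, 17.0])]
fence [(0.76, [428.0, 211.0, 63.0, 64.0])]
side {'camera_matrix': [[510.977, 0.0, 316.76], [0.0, 510.977, 198.686], [0.0, 0.0, 1.0]], 'rvec': [2.087, -0.654, 0.332], 'tvec': [-0.401, 0.257, 1.182]}
blade [(0.8, [282.0, 190.0, 40.0, 12.0]), (0.65, [250.0, 180.0, 25.0, 9.0])]
holder []
clamp_peg [(0.63, [404.0, 272.0, 16.0, 22.0])]
clamp_arm [(0.69, [403.0, 273.0, 16.0, 21.0])]
fence [(0.64, [385.0, 274.0, 70.0, 45.0])]
{'camera_matrix': array([[322.50551229,   0.        , 318.20177596],
       [  0.        , 322.50551229, 205.90336722],
       [  0.        ,   0.        ,   1.        ]]), 'tool_from_camera': array([[ 5.46275233e-05, -9.72626934e-01, -2.32372211e-01,
         6.66286933e-02],
       [ 9.99999875e-01,  1.68622660e-04, -4.70707850e-04,
        -5.38219720e-04],
       [ 4.97006353e-04, -2.32372157e-01,  9.72626821e-01,
        -1.61893715e-01],
       [ 0.00000000e+00,  0.00000000e+00,  0.00000000e+00,
         1.00000000e+00]])}
```

```bash
cat > h.py <<'E'
from bench import robot
import cv2,numpy as np
from scipy.spatial.transform import Rotation as R
def cam(c,o=None):
    p=robot.camera_params(c);K=np.array(p["camera_matrix"])
    if c=="wrist":
        T=np.eye(4);T[:3,:3]=R.from_euler("xyz",o["ee_rot"]).as_matrix();T[:3,3]=o["tool_pos"]
        W=T@np.array(p["tool_from_camera"]);return K,W[:3,:3],W[:3,3]
    r=R.from_rotvec(np.ravel(p["rvec"])).as_matrix();return K,r.T,-r.T@np.ravel(p["tvec"])
def ray(C,uv):
    K,r,t=C;return t,r@np.linalg.inv(K)@np.array([uv[0],uv[1],1.])
def atz(C,uv,z):
    t,d=ray(C,uv);return t+d*(z-t[2])/d[2]
def proj(C,P):
    K,r,t=C;q=(np.atleast_2d(P)-t)@r@K.T;return q[:,:2]/q[:,2:]
def tri(a,ua,b,ub):
    t1,d1=ray(a,ua);t2,d2=ray(b,ub);s=np.linalg.lstsq(np.c_[d1,-d2],t2-t1,rcond=None)[0]
    return (t1+d1*s[0]+t2+d2*s[1])/2,np.linalg.norm(t1+d1*s[0]-t2-d2*s[1])
E
python3 - <<'E'
from h import *
T,S=cam("top"),cam("side")
for a,b in [((234,208),(282,190)),((184,229),(250,180)),((234,208),(250,180)),((184,229),(282,190)),((445,203),(404,272))]:print(a,b,tri(T,a,S,b))
for u in [(184,229),(234,208),(427,209)]:print(atz(T,u,.01))
a=cv2.imread("pics/top0.png")[120:320,130:530];b=cv2.imread("pics/side0.png")[130:330,200:500]
cv2.imwrite("pics/t1.png",cv2.resize(a,None,fx=2,fy=2,interpolation=2)); 
cv2.imwrite("pics/tc.png",np.vstack([cv2.resize(a,(600,300),interpolation=2),cv2.resize(b,(600,300),interpolation=2)[:300]]))
E
```

```text
(234, 208) (282, 190) (array([0.5204945 , 0.23932229, 0.00542548]), np.float64(9.24276241007816e-05))
(184, 229) (250, 180) (array([ 4.68170351e-01,  3.59222205e-01, -3.29397205e-04]), np.float64(0.0073130423265101874))
(234, 208) (250, 180) (array([0.4692753 , 0.24501107, 0.06582181]), np.float64(0.0926728245586839))
(184, 229) (282, 190) (array([ 0.51423333,  0.34151666, -0.0414014 ]), np.float64(0.11235922864031744))
(445, 203) (404, 272) (array([ 0.543977  , -0.28217605,  0.0412357 ]), np.float64(0.003154076999098007))
[0.46413585 0.35762523 0.01      ]
[0.51988674 0.23835908 0.01      ]
[ 0.53127358 -0.24616317  0.01      ]
```

View pics/tc.png

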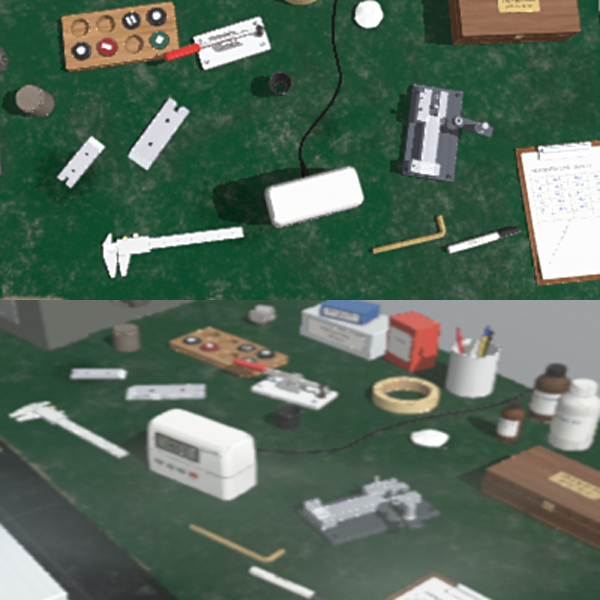

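The top picture shows the larger blade at about (234,208), with its notch end up and to the right. The holder is at about (427,209), with its pin end up, its fence on the left and the clamp arm open to the right. I'll move above the blade for a wrist view.

Call:
{"method": "servo_tool", "body": {
  "plan": [
    [-0.43, -0.17, 0.06, 0, 0, 0, 94],
    [-0.86, -0.35, 0.12, 0, 0, 0, 94],
    [-0.86, -0.35, 0.12, 0, 0, 0, 94]
  ]
}}

```text
time: 0.85
tool_pos: [0.2301, 0.4672, 0.2097]
ee_rot: [-3.139, 0.002, 2.853]
wrist_force: [-0.1, 0.2, -0.6]
width: 0.094
finger_force: 0.0
```

Call:
{"method": "servo_tool", "body": {
  "plan": [
    [-0.43, -0.17, 0.06, 0, 0, 0, 94],
    [-0.86, -0.35, 0.12, 0, 0, 0, 94],
    [-0.86, -0.35, 0.12, 0, 0, 0, 94]
  ]
}}

```text
time: 1.1
tool_pos: [0.303, 0.4093, 0.1977]
ee_rot: [-3.14, 0.002, 2.852]
wrist_force: [-0.3, -0.2, 0.0]
width: 0.094
finger_force: 0.0
```

Call:
{"method": "servo_tool", "body": {
  "plan": [
    [-0.43, -0.17, 0.06, 0, 0, 0, 94],
    [-0.86, -0.35, 0.12, 0, 0, 0, 94],
    [-0.86, -0.35, 0.12, 0, 0, 0, 94]
  ]
}}

```text
time: 1.35
tool_pos: [0.3756, 0.3517, 0.1857]
ee_rot: [-3.14, 0.001, 2.852]
wrist_force: [0.3, 0.4, -0.5]
width: 0.0937
finger_force: 0.0
```

Call:
{"method": "servo_tool", "body": {
  "plan": [
    [-0.43, -0.17, 0.06, 0, 0, 0, 94],
    [-0.86, -0.35, 0.12, 0, 0, 0, 94],
    [-0.86, -0.35, 0.12, 0, 0, 0, 94]
  ]
}}

```text
time: 1.6
tool_pos: [0.4481, 0.2942, 0.1736]
ee_rot: [-3.14, 0.001, 2.853]
wrist_force: [-0.5, -0.0, 0.7]
width: 0.0939
finger_force: 0.0
```

Call:
{"method": "servo_tool", "body": {
  "plan": [
    [-0.43, -0.17, 0.06, 0, 0, 0.06, 94],
    [-0.86, -0.35, 0.12, 0, 0, 0.14, 94],
    [-0.86, -0.35, 0.12, 0, 0, 0.22, 94],
    [-0.86, -0.35, 0.12, 0, 0, 0.22, 94],
    [-0.86, -0.35, 0.12, 0, 0, 0.22, 94],
    [-0.86, -0.35, 0.12, 0, 0, 0.22, 94]
  ]
}}

```text
time: 2.1
tool_pos: [0.5171, 0.2406, 0.1629]
ee_rot: [3.141, -0.001, 2.515]
wrist_force: [-0.2, 0.1, 0.1]
width: 0.0936
finger_force: 0.0
```

Run:
```python
from h import *
o=robot.get_obs();im=robot.snapshot("wrist");cv2.imwrite("pics/w1.png",im[:,:,::-1])
print([(d['conf'],np.round(d['extent'])) for d in robot.find_in("blade","wrist")])
C=cam("wrist",o)
g=im.min(axis=2)
m=(g>110).astype(np.uint8)
n,l,s,c=cv2.connectedComponentsWithStats(m)
for i in range(1,n):
    if s[i,4]>800: print(s[i],c[i])
```

```text
[(0.81, array([316., 200.,  42., 120.])), (0.79, array([394.,  82.,  34.,  97.]))]
[  96    0  160  166 5126] [179.23956301  71.81096371]
[ 530    0  110  125 6839] [603.76809475  42.10966516]
[ 375   32   37   98 3011] [392.264364    81.00797077]
[ 292  140   47  120 4603] [315.75211818 197.26439279]
[ 401  197  164  102 5185] [482.65824494 252.62526519]
[   0  199  125   88 6920] [ 56.87008671 238.9099711 ]
[ 151  231   85   68 1774] [192.87880496 268.93066516]
[ 143  334   49   48 1499] [162.48298866 353.62708472]
[ 274  334   94   49 2306] [319.57068517 356.68126626]
[ 409  334   86   40 1731] [463.70710572 352.19006355]
```

View pics/w1.png

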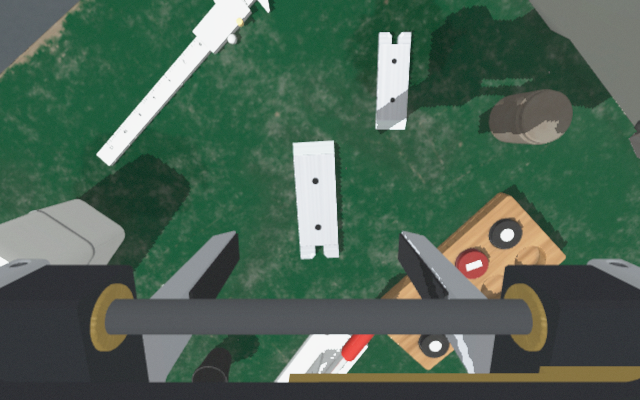

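The blade is at (316,198), its notch at the bottom of the picture (away from the robot) and its bevel at the top.

```bash
cat >> h.py <<'E'
def blade_pose(im,C,o,zt,box=None):
    m=(im.min(axis=2)>110).astype(np.uint8)
    n,l,s,c=cv2.connectedComponentsWithStats(m)
    i=min((k for k in range(1,n) if s[k,4]>3000),key=lambda k:np.hypot(*(c[k]-[316,198])))
    ys,xs=np.where(l==i)
    P=np.array([atz(C,(x,y),zt)[:2] for x,y in zip(xs,ys)])
    (cx,cy),(w,h),a=cv2.minAreaRect((P*1000).astype(np.float32))
    d=np.radians(a if w>h else a+90)
    return np.array([cx,cy])/1000,(w,h),(d+np.pi/2)%np.pi-np.pi/2
def to_tool(o,dw):  # world shift -> plan units
    return R.from_euler("xyz",o["ee_rot"]).inv().apply(dw)/0.1
E
python3 - <<'E'
from h import *
o=robot.get_obs();im=cv2.imread("pics/w1.png")[:,:,::-1];C=cam("wrist",o)
p=blade_pose(im,C,o,.008);print(p,o["tool_pos"],o["ee_rot"])
print("to holder view units", to_tool(o,np.array([.531,-.246,.185])-o["tool_pos"]))
E
```

```text
(array([0.5196377 , 0.23542145]), (40.95679473876953, 121.36761474609375), np.float64(-0.5724745060830054)) [0.51702379 0.24067528 0.16308277] [ 3.14060440e+00 -2.18213079e-04  2.51505418e+00]
to holder view units [-2.96676052 -3.86020368 -0.22363469]
```

Call:
{"method": "servo_tool", "body": {
  "plan": [
    [-0.25, -0.32, -0.02, 0, 0, 0, 94],
    [-0.5, -0.64, -0.04, 0, 0, 0, 94],
    [-0.74, -0.965, -0.056, 0, 0, 0, 94]
  ]
}}

```text
time: 2.45
tool_pos: [0.5202, 0.1182, 0.1687]
ee_rot: [3.141, 0.001, 2.517]
wrist_force: [0.7, -0.5, 0.1]
width: 0.0942
finger_force: 0.0
```

Call:
{"method": "servo_tool", "body": {
  "plan": [
    [-0.25, -0.32, -0.02, 0, 0, 0, 94],
    [-0.5, -0.64, -0.04, 0, 0, 0, 94],
    [-0.74, -0.965, -0.056, 0, 0, 0, 94]
  ]
}}

```text
time: 2.7
tool_pos: [0.5234, -0.0044, 0.1746]
ee_rot: [3.14, 0.001, 2.515]
wrist_force: [0.7, -0.2, -0.6]
width: 0.0941
finger_force: 0.0
```

Call:
{"method": "servo_tool", "body": {
  "plan": [
    [-0.25, -0.32, -0.02, 0, 0, 0, 94],
    [-0.5, -0.64, -0.04, 0, 0, 0, 94],
    [-0.74, -0.965, -0.056, 0, 0, 0, 94]
  ]
}}

```text
time: 2.95
tool_pos: [0.5266, -0.1261, 0.1802]
ee_rot: [3.141, 0.001, 2.515]
wrist_force: [1.4, -0.4, 0.1]
width: 0.094
finger_force: 0.0
```

Call:
{"method": "servo_tool", "body": {
  "plan": [
    [-0.25, -0.32, -0.02, 0, 0, -0.06, 94],
    [-0.5, -0.64, -0.04, 0, 0, -0.13, 94],
    [-0.74, -0.965, -0.056, 0, 0, -0.2, 94],
    [-0.74, -0.965, -0.056, 0, 0, -0.27, 94],
    [-0.74, -0.965, -0.056, 0, 0, -0.34, 94],
    [-0.74, -0.965, -0.056, 0, 0, -0.34, 94],
    [-0.74, -0.965, -0.056, 0, 0, -0.34, 94],
    [-0.74, -0.965, -0.056, 0, 0, -0.34, 94]
  ]
}}

```text
time: 3.62
tool_pos: [0.5299, -0.246, 0.1852]
ee_rot: [3.142, 0.0, 3.045]
wrist_force: [-0.3, -0.3, -0.3]
width: 0.0941
finger_force: 0.0
```

Run:
```python
from h import *
o=robot.get_obs();im=robot.snapshot("wrist");cv2.imwrite("pics/w2.png",im[:,:,::-1]);np.save("o2.npy",o,allow_pickle=True)
for t in ["holder","clamp_peg","fence","clamp_arm","bed"]: print(t,[(round(d['conf'],2),np.round(d['extent'])) for d in robot.find_in(t,"wrist")])
cv2.imwrite("pics/w2c.png",cv2.resize(im[90:290,190:450,::-1],None,fx=3,fy=3,interpolation=2)); print(o["tool_pos"],o["ee_rot"],o["joint_positions"])
```

```text
holder [(0.58, array([320., 190., 129., 144.]))]
clamp_peg [(0.87, array([286., 213.,  69.,  28.]))]
fence [(0.6, array([318., 191., 131., 148.]))]
clamp_arm [(0.9, array([286., 213.,  65.,  27.]))]
bed [(0.63, array([320., 191., 133., 141.]))]
[ 0.52989531 -0.24601215  0.18520733] [3.14155522e+00 4.82071559e-04 3.04512872e+00] [-5.31823567e-01  1.72763679e-01  1.34898288e+00  2.37532314e-04
  1.61942477e+00 -2.00614438e+00]
```

View pics/w2c.png

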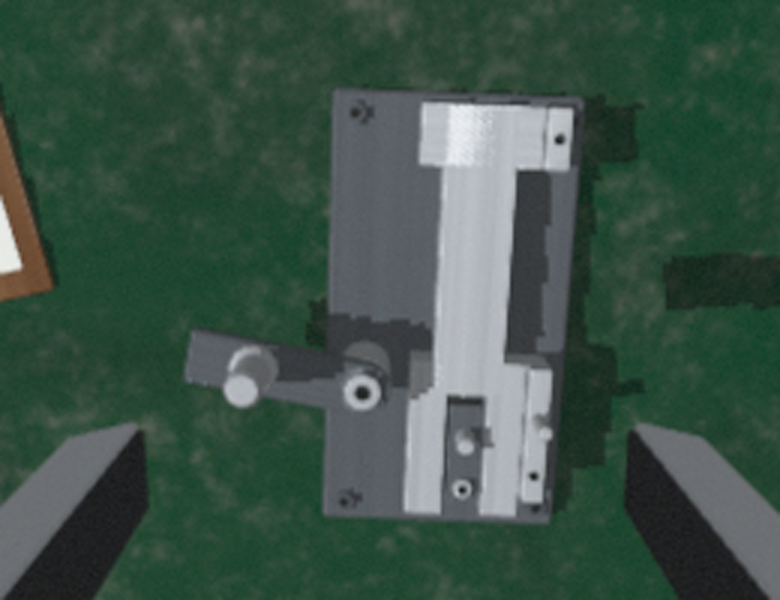

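The crop shows the holder, with its pin end down and its fence on the right. The pin's top is near crop (464,446), the peg's top near (241,390), and the arm is open to the left. I'll fit the holder pose from its corners.

Run:
```python
from h import *
from scipy.optimize import least_squares
o=np.load("o2.npy",allow_pickle=True).item();C=cam("wrist",o)
D=[(-66,-50,10,333,90),(-66,36,10,582,98),(90,36,10,549,521),(90,-50,10,324,516),(-62,-20,26,421,102),(-62,20,32,549,107),(-42,20,32,546,169),
(-42,-12,26,443,167),(-42,12,26,517,168),(24,12,26,506,362),(80,-20,26,405,513),(80,20,26,516,515),(24,20,32,528,367),(72,20,32,521,501)]
D=np.array(D,float);uv=D[:,3:]/3+[190,90]-0.33;P=D[:,:3]/1000
def W(q,P): return np.c_[R.from_euler("z",q[2]).apply(P)[:,:2]+q[:2],P[:,2]+q[3]]
f=lambda q:(proj(C,W(q,P))-uv).ravel()
for fz in (1,0):
    g=(lambda q:f(q)) if fz else (lambda q:f(np.r_[q[:3],0]))
    s=least_squares(g,[.53,-.246,-.09,0],loss="soft_l1");q=s.x if fz else np.r_[s.x[:3],0];print(q)
    print(np.round((f(q)*3).reshape(-1,2),0).tolist())
for nm,pt,z in [("pin top",(464,446),.035),("pin base",(466,432),.028),("peg top",(241,390),.068),("dowel top",(541,430),.048),("pivot top",(361,393),.046)]:
    w=atz(C,np.array(pt)/3+[190,90]-.33,z);h=R.from_euler("z",-q[2]).apply(np.r_[w[:2]-q[:2],0]);print(nm,w,h[:2]*1000)
np.save("q.npy",q)
```

```text
[ 0.52405031 -0.21635338 -0.12989864 -0.00317397]
[[-1.0, -2.0], [3.0, -1.0], [2.0, 2.0], [-0.0, 0.0], [1.0, 1.0], [-1.0, -0.0], [-3.0, 2.0], [1.0, -1.0], [-1.0, 1.0], [-2.0, 1.0], [0.0, -2.0], [0.0, -1.0], [1.0, 1.0], [-1.0, -1.0]]
[ 0.52352359 -0.21658696 -0.1299848   0.        ]
[[-2.0, -3.0], [4.0, -3.0], [3.0, 5.0], [-1.0, 2.0], [0.0, -1.0], [-0.0, -2.0], [-2.0, 1.0], [0.0, -2.0], [-0.0, -0.0], [-2.0, 1.0], [-0.0, -0.0], [1.0, 2.0], [2.0, 2.0], [-0.0, 1.0]]
pin top [ 0.57406314 -0.2242573   0.035     ] [51.10741542 -1.05474458]
pin base [ 0.57152125 -0.22281415  0.028     ] [4.83999097e+01 4.67574124e-02]
peg top [ 0.53829677 -0.29108879  0.068     ] [ 24.30540871 -71.95844001]
dowel top [ 0.56639932 -0.19964047  0.048     ] [40.31744053 22.361043  ]
pivot top [ 0.54894136 -0.25658706  0.046     ] [ 30.38812139 -36.36802206]
```

Call:
{"method": "servo_tool", "body": {
  "plan": [
    [0.04, 0.32, 0, 0, 0, 0, 94],
    [0.08, 0.64, 0, 0, 0, 0, 94],
    [0.122, 0.961, 0, 0, 0, 0, 94]
  ]
}}

```text
time: 4.17
tool_pos: [0.5265, -0.1496, 0.1847]
ee_rot: [3.141, -0.0, 3.043]
wrist_force: [0.4, -0.1, -0.7]
width: 0.094
finger_force: 0.0
```

Call:
{"method": "servo_tool", "body": {
  "plan": [
    [0.04, 0.32, 0, 0, 0, 0, 94],
    [0.08, 0.64, 0, 0, 0, 0, 94],
    [0.122, 0.961, 0, 0, 0, 0, 94]
  ]
}}

```text
time: 4.42
tool_pos: [0.5236, -0.052, 0.185]
ee_rot: [3.141, 0.0, 3.045]
wrist_force: [0.9, 0.4, -0.1]
width: 0.0942
finger_force: 0.0
```

Call:
{"method": "servo_tool", "body": {
  "plan": [
    [0.04, 0.32, 0, 0, 0, 0, 94],
    [0.08, 0.64, 0, 0, 0, 0, 94],
    [0.122, 0.961, 0, 0, 0, 0, 94]
  ]
}}

```text
time: 4.67
tool_pos: [0.5206, 0.0449, 0.1851]
ee_rot: [3.141, 0.001, 3.045]
wrist_force: [1.5, -0.5, -0.3]
width: 0.0942
finger_force: 0.0
```

Call:
{"method": "servo_tool", "body": {
  "plan": [
    [0.04, 0.32, 0, 0, 0, 0, 94],
    [0.08, 0.64, 0, 0, 0, 0, 94],
    [0.122, 0.961, 0, 0, 0, 0, 94]
  ]
}}

```text
time: 4.92
tool_pos: [0.5177, 0.1418, 0.1851]
ee_rot: [3.141, 0.001, 3.045]
wrist_force: [0.8, -0.1, 0.4]
width: 0.0939
finger_force: 0.0
```

Call:
{"method": "servo_tool", "body": {
  "plan": [
    [0.04, 0.32, 0, 0, 0, 0.07, 94],
    [0.08, 0.64, 0.2, 0, 0, 0.14, 94],
    [0.122, 0.961, 0.5, 0, 0, 0.22, 94],
    [0.122, 0.961, 0.85, 0, 0, 0.303, 94],
    [0.122, 0.961, 0.85, 0, 0, 0.303, 94],
    [0.122, 0.961, 0.85, 0, 0, 0.303, 94],
    [0.122, 0.961, 0.85, 0, 0, 0.303, 94]
  ]
}}

```text
time: 5.5
tool_pos: [0.516, 0.2366, 0.1016]
ee_rot: [3.14, 0.001, 2.571]
wrist_force: [0.8, -0.2, 0.1]
width: 0.0941
finger_force: 0.0
```

Run:
```python
from h import *
o=robot.get_obs();im=robot.snapshot("wrist");C=cam("wrist",o)
print(o["tool_pos"],o["ee_rot"])
try:
  p=blade_pose(im,C,o,.008);print(p)
  d=p[2];g=p[0]-.005*np.array([np.cos(d),np.sin(d)]);print(g,to_tool(o,np.r_[g,.022]-o["tool_pos"]),"turn",-(np.pi+d-o["ee_rot"][2])/(np.pi/2))
except Exception as e: print(e)
cv2.imwrite("pics/w3.png",im[:,:,::-1])
```

```text
[0.51602704 0.23659193 0.10156355] [3.14027148e+00 1.43048663e-03 2.57109406e+00]
(array([0.51999591, 0.23555841]), (40.77980041503906, 120.71488189697266), np.float64(-0.5665094247153917))
[0.51577701 0.23824186] [0.01215293 0.01148492 0.79563484] turn -0.002539581434445939
```

Call:
{"method": "servo_tool", "body": {
  "plan": [
    [0.012, 0.012, 0.4, 0, 0, 0, 94],
    [0.012, 0.012, 0.7, 0, 0, 0, 94],
    [0.012, 0.012, 0.77, 0, 0, 0, 94],
    [0.012, 0.012, 0.79, 0, 0, 0, 94],
    [0.012, 0.012, 0.8, 0, 0, 0, 94],
    [0.012, 0.012, 0.8, 0, 0, 0, 94]
  ]
}}

```text
time: 6.05
tool_pos: [0.5169, 0.2389, 0.0228]
ee_rot: [3.138, 0.003, 2.569]
wrist_force: [-0.2, 0.2, -0.3]
width: 0.0942
finger_force: 0.0
```

Call:
{"method": "servo_tool", "body": {
  "plan": [
    [0, 0, 0.015, 0, 0, 0, 94],
    [0, 0, 0.03, 0, 0, 0, 94],
    [0, 0, 0.035, 0, 0, 0, 94],
    [0, 0, 0.035, 0, 0, 0, 30],
    [0, 0, 0.035, 0, 0, 0, 30],
    [0, 0, 0.035, 0, 0, 0, 30],
    [0, 0, 0.035, 0, 0, 0, 30],
    [0, 0, 0.035, 0, 0, 0, 30],
    [0, 0, 0.035, 0, 0, 0, 30],
    [0, 0, 0.035, 0, 0, 0, 30],
    [0, 0, 0.035, 0, 0, 0, 30],
    [0, 0, 0.035, 0, 0, 0, 30]
  ]
}}

```text
time: 7.05
tool_pos: [0.5153, 0.2387, 0.0173]
ee_rot: [3.141, 0.001, 2.569]
wrist_force: [-1.0, -0.2, 4.9]
width: 0.0397
finger_force: 30.8
```

Call:
{"method": "servo_tool", "body": {
  "plan": [
    [0, 0, -0.1, 0, 0, 0, 30],
    [0, 0, -0.4, 0, 0, 0, 30],
    [0, 0, -0.7, 0, 0, 0, 30],
    [0, 0, -1, 0, 0, 0, 30],
    [0, 0, -1, 0, 0, 0, 30],
    [0, 0, -1, 0, 0, 0, 30]
  ]
}}

```text
time: 7.55
tool_pos: [0.5157, 0.2392, 0.118]
ee_rot: [3.138, 0.002, 2.57]
wrist_force: [-0.4, 0.5, -3.3]
width: 0.0393
finger_force: 30.0
```

Call:
{"method": "servo_tool", "body": {
  "plan": [
    [-0.14, -0.24, 0, 0, 0, 0, 30],
    [-0.29, -0.49, 0, 0, 0, 0, 30],
    [-0.44, -0.73, 0, 0, 0, 0, 30],
    [-0.583, -0.975, 0, 0, 0, 0, 30]
  ]
}}

```text
time: 7.88
tool_pos: [0.5088, 0.124, 0.1129]
ee_rot: [-3.138, -0.005, 2.57]
wrist_force: [0.1, 0.4, -2.9]
width: 0.0398
finger_force: 30.0
```

Call:
{"method": "servo_tool", "body": {
  "plan": [
    [-0.14, -0.24, 0, 0, 0, 0, 30],
    [-0.29, -0.49, 0, 0, 0, 0, 30],
    [-0.44, -0.73, 0, 0, 0, 0, 30],
    [-0.583, -0.975, 0, 0, 0, 0, 30]
  ]
}}

```text
time: 8.22
tool_pos: [0.505, 0.0105, 0.113]
ee_rot: [-3.139, -0.005, 2.57]
wrist_force: [0.4, 0.3, -1.9]
width: 0.0396
finger_force: 30.0
```

Call:
{"method": "servo_tool", "body": {
  "plan": [
    [-0.14, -0.24, 0, 0, 0, 0, 30],
    [-0.29, -0.49, 0, 0, 0, 0, 30],
    [-0.44, -0.73, 0, 0, 0, 0, 30],
    [-0.583, -0.975, 0, 0, 0, 0, 30]
  ]
}}

```text
time: 8.55
tool_pos: [0.5113, -0.0967, 0.1169]
ee_rot: [3.117, 0.009, 2.567]
wrist_force: [23.2, 18.3, -0.5]
width: 0.0463
finger_force: 38.3
```

Call:
{"method": "servo_tool", "body": {
  "plan": [
    [-0.14, -0.24, 0, 0, 0, -0.06, 30],
    [-0.29, -0.49, 0, 0, 0, -0.12, 30],
    [-0.44, -0.73, 0, 0, 0, -0.18, 30],
    [-0.583, -0.975, 0, 0, 0, -0.24, 30],
    [-0.583, -0.975, 0, 0, 0, -0.282, 30],
    [-0.583, -0.975, 0, 0, 0, -0.282, 30],
    [-0.583, -0.975, 0, 0, 0, -0.282, 30],
    [-0.583, -0.975, 0, 0, 0, -0.282, 30],
    [-0.583, -0.975, 0, 0, 0, -0.282, 30]
  ]
}}

```text
time: 9.3
tool_pos: [0.4994, -0.2145, 0.1156]
ee_rot: [3.141, -0.001, 3.013]
wrist_force: [-0.7, -0.2, -0.6]
width: 0.0299
finger_force: 0.0
```

Run:
```python
from h import *
P=[];E=[];F=[]
for k in range(4):
    o=robot.get_obs();P.append(o["tool_pos"]);E.append(o["ee_rot"]);F.append(o["wrist_force"]);im=robot.snapshot("wrist")
o["tool_pos"]=np.mean(P,0);print(np.round(P,4).tolist(),E[-1],np.round(F,1).tolist(),o["width"],o["finger_force"])
np.save("o4.npy",o,allow_pickle=True);cv2.imwrite("pics/w4.png",im[:,:,::-1])
cv2.imwrite("pics/w4c.png",cv2.resize(im[90:320,190:450,::-1],None,fx=2.5,fy=2.5,interpolation=2))
print(to_tool(o,np.r_[.4999,-.2155,.050]-o["tool_pos"]))
```

```text
[[0.4994, -0.2145, 0.1156], [0.4996, -0.2146, 0.1159], [0.4996, -0.2147, 0.1162], [0.4997, -0.2148, 0.1163]] [3.14137758e+00 4.18707133e-06 3.01299486e+00] [[-0.7, -0.2, -0.6], [0.1, 0.6, -0.5], [0.8, -0.2, -0.0], [-0.2, 0.1, -0.8]] 0.029963873012811764 0.0
[-0.00433094 -0.00829755  0.66023073]
```

View pics/w4c.png

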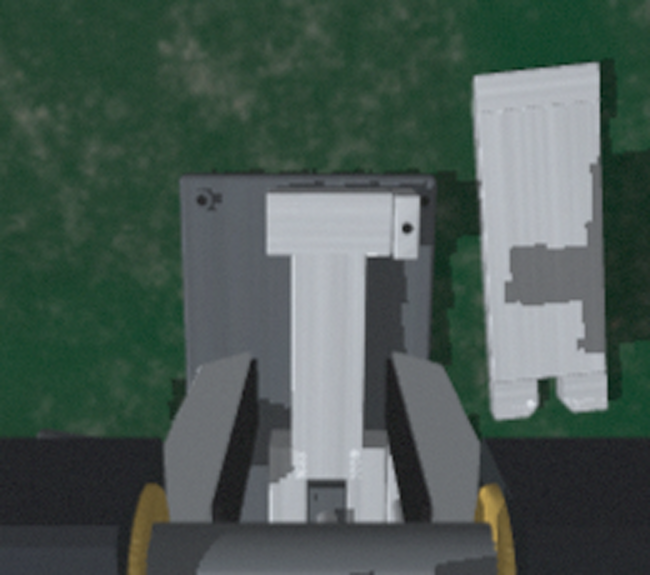

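The blade clipped the display box on the way and was knocked from the grip. It now lies beside the holder on its fence side, near crop (540,240). No holes show on its upper face, so it may be upside down. I'll go over and compare.

Run:
```python
from h import *
o=np.load("o4.npy",allow_pickle=True).item();C=cam("wrist",o);im=cv2.imread("pics/w4.png")
w=atz(C,(540/2.5+190,240/2.5+90),.008);print(w,to_tool(o,np.r_[w[:2],.16]-o["tool_pos"]))
a=cv2.imread("pics/w3.png");cv2.imwrite("pics/w3c.png",a[100:380,220:420])
```

```text
[ 0.48958395 -0.13898118  0.008     ] [ 0.19610367  0.73757909 -0.43960971]
```

Call:
{"method": "servo_tool", "body": {
  "plan": [
    [0, 0, -0.3, 0, 0, 0, 60],
    [0.1, 0.35, -0.44, 0, 0, 0, 94],
    [0.196, 0.738, -0.44, 0, 0, 0, 94],
    [0.196, 0.738, -0.44, 0, 0, 0, 94],
    [0.196, 0.738, -0.44, 0, 0, 0, 94],
    [0.196, 0.738, -0.44, 0, 0, 0, 94],
    [0.196, 0.738, -0.44, 0, 0, 0, 94]
  ]
}}

```text
time: 10.08
tool_pos: [0.4896, -0.1404, 0.16]
ee_rot: [-3.141, -0.001, 3.012]
wrist_force: [-0.2, 0.1, 0.1]
width: 0.0732
finger_force: 0.0
```

Run:
```python
from h import *
o=robot.get_obs();im=robot.snapshot("wrist");cv2.imwrite("pics/w5.png",im[:,:,::-1]);np.save("o5.npy",o,allow_pickle=True)
b=[d['extent'] for d in robot.find_in("blade","wrist")];print(b)
C=cam("wrist",o)
a=cv2.imread("pics/w3.png")[90:330,220:420];c=im[100:300,220:420,::-1]
cv2.imwrite("pics/cmp.png",np.hstack([cv2.resize(a,(400,480)),cv2.resize(c,(400,480) ,interpolation=2)]))
try:
    p=blade_pose(im,C,o,.008);print(p)
except Exception as e: print(e)
print(o["tool_pos"],o["ee_rot"])
```

```text
[[318.6, 198.3, 49.7, 121.0], [183.9, 276.4, 27.7, 21.0]]
(array([ 0.49308734, -0.13833867]), (40.393798828125, 120.24642181396484), np.float64(-0.02354500719739061))
[ 0.48961602 -0.14042106  0.1599812 ] [-3.14136595e+00 -5.32219764e-04  3.01172992e+00]
```

View pics/cmp.png

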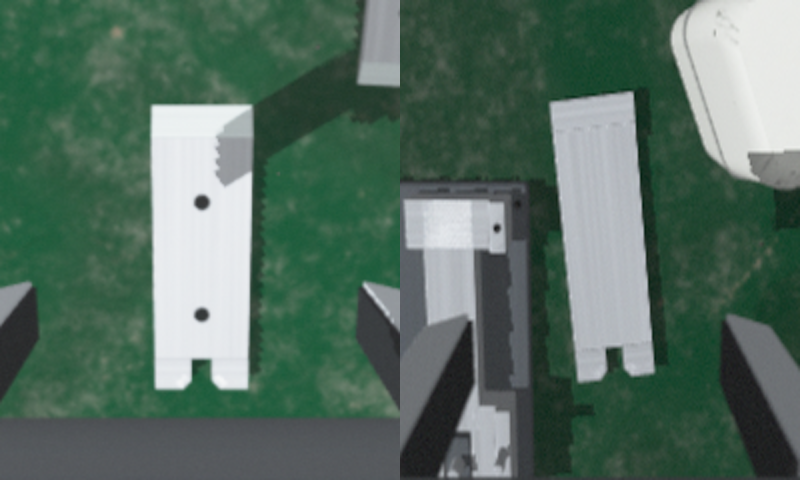

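The left view is the blade before the drop, with two dark holes on its upper face. In the right view there are none, so the blade is upside down and has to be flipped.

The plan:
1. Carry it high to open bench.
2. Regrip it at the bevel end with the tool tilted and stand it on its tail.
3. Topple it over outward.

I'll pick it up first.

Call:
{"method": "servo_tool", "body": {
  "plan": [
    [-0.18, 0.05, 0.1, 0, 0, -0.067, 50],
    [-0.18, 0.05, 0.3, 0, 0, -0.067, 50],
    [-0.18, 0.05, 0.6, 0, 0, -0.067, 50],
    [-0.18, 0.05, 0.9, 0, 0, -0.067, 50],
    [-0.18, 0.05, 0.98, 0, 0, -0.067, 50],
    [-0.18, 0.05, 0.98, 0, 0, -0.067, 50],
    [-0.18, 0.05, 0.98, 0, 0, -0.067, 50]
  ]
}}

```text
time: 10.77
tool_pos: [0.5084, -0.1378, 0.0627]
ee_rot: [3.141, -0.0, 3.117]
wrist_force: [0.4, -0.2, 0.6]
width: 0.0505
finger_force: 0.0
```

Run:
```python
from h import *
P=[]
for k in range(2):
    o=robot.get_obs();P.append(o["tool_pos"]);im=robot.snapshot("wrist")
C=cam("wrist",o);print(np.round(P,4),o["ee_rot"],o["width"])
cv2.imwrite("pics/w6.png",im[60:400,140:500,::-1])
b=R.from_euler("z",-.0235).apply(np.array([[60,20,8],[60,-20,8],[-60,20,8],[-60,-20,8]])/1000)+[.4931,-.1383,0]
print(proj(C,b)-[140,60])
```

```text
[[ 0.5084 -0.1378  0.0627]
 [ 0.5092 -0.138   0.064 ]] [-3.14078562e+00  2.36855916e-03  3.11686275e+00] 0.05010896618825751
[[205.58065676 223.06403339]
 [151.30170203 223.09567873]
 [209.04242703  53.84926188]
 [147.47087316  53.92725265]]
```

View pics/w6.png

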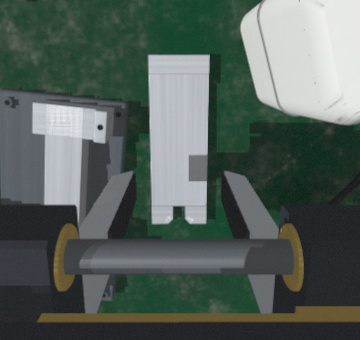

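The blade (crop columns 149–210) sits centred between the fingers, which clear the holder's plate. I'll go down and grip.

Call:
{"method": "servo_tool", "body": {
  "plan": [
    [0, 0, 0.2, 0, 0, 0, 50],
    [0, 0, 0.36, 0, 0, 0, 50],
    [0, 0, 0.42, 0, 0, 0, 50],
    [0, 0, 0.435, 0, 0, 0, 50],
    [0, 0, 0.445, 0, 0, 0, 30],
    [0, 0, 0.445, 0, 0, 0, 30],
    [0, 0, 0.445, 0, 0, 0, 30],
    [0, 0, 0.445, 0, 0, 0, 30],
    [0, 0, 0.445, 0, 0, 0, 30]
  ]
}}

```text
time: 11.62
tool_pos: [0.5091, -0.1376, 0.0192]
ee_rot: [-3.141, 0.002, 3.117]
wrist_force: [-0.3, 0.1, 2.8]
width: 0.0394
finger_force: 30.0
```

Call:
{"method": "servo_tool", "body": {
  "plan": [
    [0, 0, -0.1, 0, 0, 0, 30],
    [0, 0, -0.4, 0, 0, 0, 30],
    [0, 0, -0.7, 0, 0, 0, 30],
    [0, 0, -1, 0, 0, 0, 30]
  ]
}}

```text
time: 11.95
tool_pos: [0.5072, -0.1367, 0.1183]
ee_rot: [3.14, -0.003, 3.118]
wrist_force: [1.2, -0.4, -3.0]
width: 0.0396
finger_force: 30.0
```

Call:
{"method": "servo_tool", "body": {
  "plan": [
    [0, 0, -0.3, 0, 0, 0, 30],
    [0, 0, -0.6, 0, 0, 0, 30],
    [0, 0, -0.95, 0, 0, 0, 30],
    [0, 0, -0.95, 0, 0, 0, 30]
  ]
}}

```text
time: 12.28
tool_pos: [0.511, -0.1382, 0.2215]
ee_rot: [-3.137, 0.013, 3.118]
wrist_force: [0.4, -1.2, -0.5]
width: 0.0395
finger_force: 30.0
```

Call:
{"method": "servo_tool", "body": {
  "plan": [
    [0.01, 0.33, 0, 0, 0, 0, 30],
    [0.02, 0.66, 0, 0, 0, 0, 30],
    [0.02, 0.985, 0, 0, 0, 0, 30]
  ]
}}

```text
time: 12.53
tool_pos: [0.5076, -0.0378, 0.2118]
ee_rot: [3.141, -0.002, 3.116]
wrist_force: [0.9, -0.6, -2.4]
width: 0.0395
finger_force: 30.0
```

Call:
{"method": "servo_tool", "body": {
  "plan": [
    [0.01, 0.33, 0, 0, 0, 0, 30],
    [0.02, 0.66, 0, 0, 0, 0, 30],
    [0.02, 0.985, 0, 0, 0, 0, 30]
  ]
}}

```text
time: 12.78
tool_pos: [0.5077, 0.0614, 0.2116]
ee_rot: [3.141, -0.002, 3.117]
wrist_force: [1.4, -1.1, -2.4]
width: 0.0395
finger_force: 30.0
```

Call:
{"method": "servo_tool", "body": {
  "plan": [
    [0.01, 0.33, 0, 0, 0, -0.07, 30],
    [0.02, 0.66, 0, 0, 0, -0.14, 30],
    [0.02, 0.985, 0, 0, 0, -0.206, 30],
    [0.02, 0.985, 0, 0, 0, -0.206, 30],
    [0.02, 0.985, 0, 0, 0, -0.206, 30]
  ]
}}

```text
time: 13.2
tool_pos: [0.5083, 0.1596, 0.2114]
ee_rot: [-3.142, -0.003, -2.839]
wrist_force: [-0.1, -0.6, -2.2]
width: 0.0395
finger_force: 30.0
```

Call:
{"method": "servo_tool", "body": {
  "plan": [
    [0, 0, 0.33, 0, 0, 0, 30],
    [0, 0, 0.66, 0, 0, 0, 30],
    [0, 0, 1, 0, 0, 0, 30],
    [0, 0, 1, 0, 0, 0, 30]
  ]
}}

```text
time: 13.53
tool_pos: [0.5034, 0.1557, 0.104]
ee_rot: [3.14, -0.017, -2.845]
wrist_force: [-2.0, -0.8, -4.0]
width: 0.0394
finger_force: 30.0
```

Call:
{"method": "servo_tool", "body": {
  "plan": [
    [0, 0, 0.3, 0, 0, 0, 30],
    [0, 0, 0.6, 0, 0, 0, 30],
    [0, 0, 0.85, 0, 0, 0, 30],
    [0, 0, 0.93, 0, 0, 0, 30],
    [0, 0, 0.97, 0, 0, 0, 30],
    [0, 0, 0.97, 0, 0, 0, 30],
    [0, 0, 0.97, 0, 0, 0, 30]
  ]
}}

```text
time: 14.12
tool_pos: [0.5108, 0.1578, 0.0183]
ee_rot: [-3.141, 0.003, -2.843]
wrist_force: [-0.2, -1.0, -1.2]
width: 0.0399
finger_force: 30.0
```

Run:
```python
from h import *
o=robot.get_obs();print({k:np.round(v,3).tolist() for k,v in o.items()})
```

```text
{'time': 14.117, 'joint_positions': [0.194, 0.184, 1.683, -0.0, 1.272, -1.675], 'qvel': [0.003, 0.005, 0.004, -0.001, -0.014, -0.003], 'joint_torque': [0.116, -34.865, -27.204, 0.072, -0.186, 0.016], 'tool_pos': [0.511, 0.158, 0.018], 'ee_rot': [-3.141, 0.003, -2.843], 'wrist_force': [-0.167, -1.007, -1.152], 'wrist_torque': [-0.013, 0.164, 0.027], 'finger_force': 30.0, 'width': 0.04}
```

Now I'll release, rise, move to the bevel end and tilt the tool 45° outward.

Call:
{"method": "servo_tool", "body": {
  "plan": [
    [0, 0, 0, 0, 0, 0, 60],
    [0, 0, 0, 0, 0, 0, 60],
    [0, 0, 0, 0, 0, 0, 60],
    [0, 0, -0.3, 0, 0, 0, 60],
    [0, 0, -0.7, 0, 0, 0, 60]
  ]
}}

```text
time: 14.53
tool_pos: [0.5062, 0.1577, 0.0826]
ee_rot: [3.14, -0.009, -2.842]
wrist_force: [0.3, -0.3, 1.0]
width: 0.06
finger_force: 0.0
```

Call:
{"method": "servo_tool", "body": {
  "plan": [
    [0.2, 0, 0, 0, -0.07, 0, 60],
    [0.4, 0, 0, 0, -0.14, 0, 60],
    [0.61, 0, 0, 0, -0.21, 0, 60],
    [0.61, 0, 0, 0, -0.28, 0, 60],
    [0.61, 0, 0, 0, -0.35, 0, 60],
    [0.61, 0, 0, 0, -0.42, 0, 60],
    [0.61, 0, 0, 0, -0.5, 0, 60],
    [0.61, 0, 0, 0, -0.5, 0, 60],
    [0.61, 0, 0, 0, -0.5, 0, 60]
  ]
}}

```text
time: 15.28
tool_pos: [0.4485, 0.14, 0.083]
ee_rot: [3.139, 0.78, -2.844]
wrist_force: [0.6, 0.2, 0.6]
width: 0.0597
finger_force: 0.0
```

Run:
```python
from h import *
o=robot.get_obs();print({k:np.round(v,3).tolist() for k,v in o.items()});im=robot.snapshot("top");s=robot.snapshot("side")
cv2.imwrite("pics/c7.png",np.hstack([cv2.resize(im[120:290,170:350,::-1],(400,400),interpolation=2),cv2.resize(s[100:270,200:370,::-1],(400,400),interpolation=2)]))
C=cam("wrist",o)
print(robot.find_in("blade","top"))
# desired TCP: blade centre(.497,.154) from TCP at place (.511,.158)
d=np.array([np.cos(.2985),np.sin(.2985)])
t=np.array([.511,.158])-.061*d
print(t,to_tool(o,np.r_[t,.0185]-o["tool_pos"]))
```

```text
{'time': 15.283, 'joint_positions': [0.062, -0.547, 2.356, 0.304, 0.589, -1.995], 'qvel': [0.008, 0.042, -0.169, -0.01, -0.024, 0.006], 'joint_torque': [0.035, -8.168, -27.105, 0.686, -2.307, -0.116], 'tool_pos': [0.449, 0.14, 0.083], 'ee_rot': [3.139, 0.78, -2.844], 'wrist_force': [0.643, 0.24, 0.628], 'wrist_torque': [-0.03, 0.285, 0.007], 'finger_force': 0.0, 'width': 0.06}
[{'extent': [183.8, 228.9, 22.7, 31.6], 'conf': 0.95}, {'extent': [268.6, 219.8, 27.5, 49.4], 'conf': 0.88}]
[0.4526975 0.1400607] [ 0.4248206  -0.01263417  0.48678809]
```

View pics/c7.png

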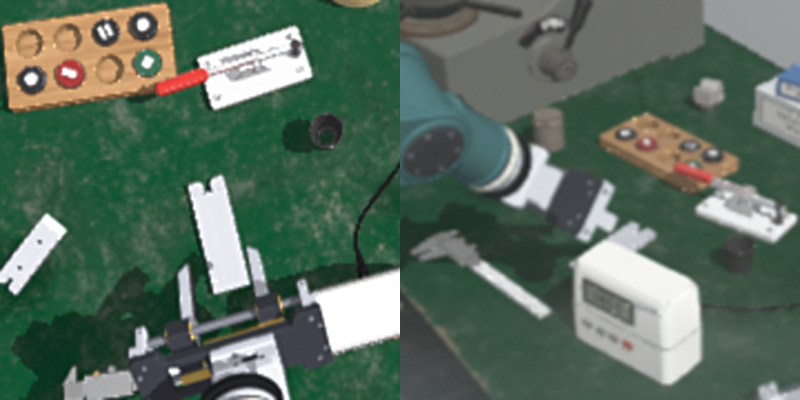

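Seen from the top, the tilted gripper's body would come down right beside the display box, and q2 and q3 are near their limits. The side view agrees. I'll set the tool upright again, shift the blade about 75 mm away from the box and outward, then tilt there.

Call:
{"method": "servo_tool", "body": {
  "plan": [
    [-0.1, 0, 0.1, 0, 0.07, 0, 60],
    [-0.2, 0, 0.2, 0, 0.14, 0, 60],
    [-0.325, 0, 0.325, 0, 0.21, 0, 60],
    [-0.325, 0, 0.325, 0, 0.28, 0, 60],
    [-0.325, 0, 0.325, 0, 0.35, 0, 60],
    [-0.325, 0, 0.325, 0, 0.42, 0, 60],
    [-0.325, 0, 0.325, 0, 0.5, 0, 60],
    [-0.325, 0, 0.325, 0, 0.5, 0, 60],
    [-0.325, 0, 0.325, 0, 0.5, 0, 60]
  ]
}}

```text
time: 16.18
tool_pos: [0.4986, 0.1548, 0.086]
ee_rot: [-3.141, 0.002, -2.842]
wrist_force: [-0.5, -0.2, 0.0]
width: 0.0599
finger_force: 0.0
```

Call:
{"method": "servo_tool", "body": {
  "plan": [
    [0, 0, 0.3, 0, 0, 0, 60],
    [0, 0, 0.55, 0, 0, 0, 60],
    [0, 0, 0.63, 0, 0, 0, 60],
    [0, 0, 0.64, 0, 0, 0, 30],
    [0, 0, 0.64, 0, 0, 0, 30],
    [0, 0, 0.64, 0, 0, 0, 30],
    [0, 0, 0.64, 0, 0, 0, 30],
    [0, 0, 0.64, 0, 0, 0, 30],
    [0, 0, 0.64, 0, 0, 0, 30]
  ]
}}

```text
time: 16.93
tool_pos: [0.4963, 0.1541, 0.0241]
ee_rot: [-3.141, 0.004, -2.842]
wrist_force: [-1.3, -0.3, 7.2]
width: 0.0371
finger_force: 30.0
```

Call:
{"method": "servo_tool", "body": {
  "plan": [
    [0, 0, -0.2, 0, 0, 0, 30],
    [-0.15, 0.2, -0.4, 0, 0, 0, 30],
    [-0.3, 0.4, -0.4, 0, 0, -0.03, 30],
    [-0.48, 0.564, -0.4, 0, 0, -0.065, 30],
    [-0.48, 0.564, -0.4, 0, 0, -0.065, 30],
    [-0.48, 0.564, -0.2, 0, 0, -0.065, 30],
    [-0.48, 0.564, -0.05, 0, 0, -0.065, 30],
    [-0.48, 0.564, -0.01, 0, 0, -0.065, 30],
    [-0.48, 0.564, -0.01, 0, 0, -0.065, 30],
    [-0.48, 0.564, -0.01, 0, 0, -0.065, 60],
    [-0.48, 0.564, -0.01, 0, 0, -0.065, 60],
    [-0.48, 0.564, -0.01, 0, 0, -0.065, 60]
  ]
}}

```text
time: 17.93
tool_pos: [0.525, 0.222, 0.0242]
ee_rot: [-3.141, 0.002, -2.74]
wrist_force: [0.0, -0.4, -0.2]
width: 0.0465
finger_force: 0.0
```

Run:
```python
from h import *
T=cam("top");im=robot.snapshot("top")
print(robot.find_in("blade","top"))
o=robot.get_obs();w=robot.snapshot("wrist");cv2.imwrite("pics/w8.png",w[:,:,::-1]);C=cam("wrist",o)
m=(w.min(axis=2)>105).astype(np.uint8)
n,l,s,c=cv2.connectedComponentsWithStats(m)
for i in range(1,n):
    if s[i,4]>1500: print(s[i],c[i],atz(C,c[i],.008))
cv2.imwrite("pics/c8.png",np.hstack([cv2.resize(im[120:290,170:350,::-1],(400,400),interpolation=2),cv2.resize(w[100:400,170:470,::-1],(400,400))]))
```

```text
[{'extent': [269.0, 223.3, 23.6, 46.2], 'conf': 0.76}]
[  192    17    86   282 18392] [232.53680948 140.13049152] [0.48686249 0.15483483 0.008     ]
[  490   192   150   190 14109] [592.69452123 288.36593664] [0.48478586 0.38435696 0.008     ]
[ 367  231   60   68 1767] [395.71816638 267.72835314] [0.51920271 0.26888821 0.008     ]
[   0  259   58   49 2100] [ 26.42952381 280.23761905] [0.61307387 0.06848748 0.008     ]
[ 208  296  245   78 8943] [331.66308845 324.40646316] [0.56891564 0.24904523 0.008     ]
[   0  333   88   50 3793] [ 39.97574479 358.84550488] [0.66463885 0.08719256 0.008     ]
```

View pics/c8.png

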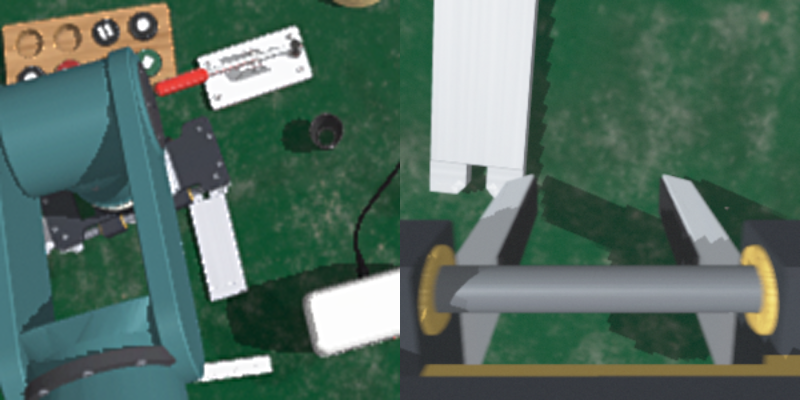

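The blade didn't come along: the grip was about 5 mm too high and slipped off. It still lies near (0.497,0.154). I'll go back up over it and measure.

Call:
{"method": "servo_tool", "body": {
  "plan": [
    [0, 0, -0.3, 0, 0, 0, 60],
    [0, 0, -0.6, 0, 0, 0, 60],
    [0.26, -0.26, -1, 0, 0, 0.03, 60],
    [0.52, -0.52, -1, 0, 0, 0.065, 60],
    [0.52, -0.52, -1, 0, 0, 0.065, 60],
    [0.52, -0.52, -1, 0, 0, 0.065, 60],
    [0.52, -0.52, -1, 0, 0, 0.065, 60]
  ]
}}

```text
time: 18.67
tool_pos: [0.4966, 0.1539, 0.1229]
ee_rot: [3.141, 0.001, -2.843]
wrist_force: [-0.4, 0.8, -0.5]
width: 0.0598
finger_force: 0.0
```

Run:
```python
from h import *
P=[]
for k in range(2):
    o=robot.get_obs();P.append(o["tool_pos"]);im=robot.snapshot("wrist")
C=cam("wrist",o);print(np.round(P,4),o["ee_rot"])
cv2.imwrite("pics/w9.png",im[:,:,::-1])
p=blade_pose(im,C,o,.008);print(p)
d=p[2];print(to_tool(o,np.r_[p[0],.018]-o["tool_pos"]),"turn",-((np.pi+d-o["ee_rot"][2]+np.pi)%(2*np.pi)-np.pi)/(np.pi/2))
```

```text
[[0.4966 0.1539 0.1229]
 [0.4964 0.1543 0.1222]] [ 3.14076728e+00 -6.20938925e-04 -2.84173972e+00]
(array([0.48813623, 0.15434984]), (119.78702545166016, 40.32509231567383), np.float64(0.28922225714931793))
[0.07838746 0.02453796 1.04244583] turn 0.006767696379631591
```

Call:
{"method": "servo_tool", "body": {
  "plan": [
    [0.078, 0.024, 0.3, 0, 0, 0.006, 60],
    [0.078, 0.024, 0.6, 0, 0, 0.006, 60],
    [0.078, 0.024, 0.9, 0, 0, 0.006, 60],
    [0.078, 0.024, 1, 0, 0, 0.006, 60],
    [0.078, 0.024, 1, 0, 0, 0.006, 60]
  ]
}}

```text
time: 19.18
tool_pos: [0.4862, 0.1542, 0.0197]
ee_rot: [3.141, -0.007, -2.85]
wrist_force: [-0.5, 0.1, 0.5]
width: 0.0601
finger_force: 0.0
```

Call:
{"method": "servo_tool", "body": {
  "plan": [
    [0, 0, 0.02, 0, 0, 0, 60],
    [0, 0, 0.035, 0, 0, 0, 60],
    [0, 0, 0.045, 0, 0, 0, 30],
    [0, 0, 0.045, 0, 0, 0, 30],
    [0, 0, 0.045, 0, 0, 0, 30],
    [0, 0, 0.045, 0, 0, 0, 30],
    [0, 0, 0.045, 0, 0, 0, 30]
  ]
}}

```text
time: 19.77
tool_pos: [0.4889, 0.1541, 0.0191]
ee_rot: [3.141, 0.001, -2.852]
wrist_force: [-0.2, 0.1, 2.1]
width: 0.0392
finger_force: 30.0
```

Call:
{"method": "servo_tool", "body": {
  "plan": [
    [0, 0, -0.2, 0, 0, 0, 30],
    [-0.18, 0.18, -0.4, 0, 0, 0, 30],
    [-0.36, 0.36, -0.4, 0, 0, -0.03, 30],
    [-0.557, 0.544, -0.4, 0, 0, -0.071, 30],
    [-0.557, 0.544, -0.4, 0, 0, -0.071, 30],
    [-0.557, 0.544, -0.2, 0, 0, -0.071, 30],
    [-0.557, 0.544, -0.06, 0, 0, -0.071, 30],
    [-0.557, 0.544, -0.01, 0, 0, -0.071, 30],
    [-0.557, 0.544, 0, 0, 0, -0.071, 30],
    [-0.557, 0.544, 0, 0, 0, -0.071, 60],
    [-0.557, 0.544, 0, 0, 0, -0.071, 60],
    [-0.557, 0.544, 0, 0, 0, -0.071, 60]
  ]
}}

```text
time: 20.77
tool_pos: [0.5267, 0.2217, 0.0188]
ee_rot: [-3.141, 0.001, -2.74]
wrist_force: [-0.1, -1.3, 0.1]
width: 0.0561
finger_force: 0.0
```

Call:
{"method": "servo_tool", "body": {
  "plan": [
    [0, 0, -0.2, 0, 0, 0, 60],
    [0, 0, -0.5, 0, 0, 0, 60],
    [0.25, 0, -0.5, 0, -0.07, 0, 60],
    [0.45, 0, -0.5, 0, -0.14, 0, 60],
    [0.45, 0, -0.5, 0, -0.21, 0, 60],
    [0.45, 0, -0.5, 0, -0.28, 0, 60],
    [0.45, 0, -0.5, 0, -0.36, 0, 60],
    [0.45, 0, -0.5, 0, -0.444, 0, 60],
    [0.45, 0, -0.5, 0, -0.444, 0, 60],
    [0.45, 0, -0.5, 0, -0.444, 0, 60]
  ]
}}

```text
time: 21.6
tool_pos: [0.4821, 0.2034, 0.0658]
ee_rot: [3.14, 0.692, -2.742]
wrist_force: [0.6, -0.3, -0.2]
width: 0.0605
finger_force: 0.0
```

Run:
```python
from h import *
o=robot.get_obs();print(o["tool_pos"],o["ee_rot"],o["joint_positions"])
d=np.array([np.cos(.4016),np.sin(.4016)])
t=np.array([.5267,.2217])-.045*d
print(t,to_tool(o,np.r_[t,.019]-o["tool_pos"]))
```

```text
[0.48214465 0.20342659 0.06577974] [ 3.14002207  0.6916888  -2.74156541] [ 0.213733   -0.30366663  2.20696012  0.22476149  0.56687448 -1.90550233]
[0.48528035 0.20410988] [ 0.27408631 -0.00651574  0.38039263]
```

Call:
{"method": "servo_tool", "body": {
  "plan": [
    [0.1, 0, 0.14, 0, 0, 0, 60],
    [0.2, 0, 0.28, 0, 0, 0, 60],
    [0.25, 0, 0.35, 0, 0, 0, 60],
    [0.27, -0.005, 0.375, 0, 0, 0, 60],
    [0.27, -0.005, 0.375, 0, 0, 0, 60]
  ]
}}

```text
time: 22.02
tool_pos: [0.4897, 0.2056, 0.0229]
ee_rot: [3.141, 0.697, -2.74]
wrist_force: [-0.7, 0.0, 0.1]
width: 0.0599
finger_force: 0.0
```

Call:
{"method": "servo_tool", "body": {
  "plan": [
    [0, 0, 0, 0, 0, 0, 30],
    [0, 0, 0, 0, 0, 0, 30],
    [0, 0, 0, 0, 0, 0, 30],
    [0, 0, 0, 0, 0, 0, 30],
    [0, 0, 0, 0, 0, 0, 30],
    [0, 0, 0, 0, 0, 0, 30]
  ]
}}

```text
time: 22.52
tool_pos: [0.4888, 0.2053, 0.0234]
ee_rot: [-3.141, 0.7, -2.74]
wrist_force: [-0.3, 0.2, 2.6]
width: 0.0364
finger_force: 30.0
```

Call:
{"method": "servo_tool", "body": {
  "plan": [
    [0, 0, 0, 0, 0, 0, 60],
    [0, 0, 0, 0, 0, 0, 60],
    [0, 0, 0, 0, 0, 0, 60],
    [0.015, 0, 0.02, 0, 0, 0, 60],
    [0.03, 0, 0.036, 0, 0, 0, 60],
    [0.03, 0, 0.036, 0, 0, 0, 60],
    [0.03, 0, 0.036, 0, 0, 0, 30],
    [0.03, 0, 0.036, 0, 0, 0, 30],
    [0.03, 0, 0.036, 0, 0, 0, 30],
    [0.03, 0, 0.036, 0, 0, 0, 30],
    [0.03, 0, 0.036, 0, 0, 0, 30],
    [0.03, 0, 0.036, 0, 0, 0, 30]
  ]
}}

```text
time: 23.52
tool_pos: [0.4889, 0.2053, 0.0184]
ee_rot: [-3.141, 0.699, -2.74]
wrist_force: [0.9, 0.7, 3.0]
width: 0.0396
finger_force: 32.4
```

Call:
{"method": "servo_tool", "body": {
  "plan": [
    [-0.1, 0, -0.12, 0, 0, 0, 30],
    [-0.25, 0, -0.3, 0, 0, 0, 30],
    [-0.4, 0, -0.48, 0, 0, 0, 30],
    [-0.6, 0, -0.72, 0, 0, 0, 30],
    [-0.6, 0, -0.72, 0, 0, 0, 30]
  ]
}}

```text
time: 23.93
tool_pos: [0.4901, 0.2054, 0.1166]
ee_rot: [-3.139, 0.705, -2.738]
wrist_force: [1.8, 0.6, 0.2]
width: 0.0393
finger_force: 30.0
```

Call:
{"method": "servo_tool", "body": {
  "plan": [
    [-0.1, 0, -0.1, 0, 0.06, 0, 30],
    [-0.2, 0, -0.24, 0, 0.12, 0, 30],
    [-0.32, 0, -0.38, 0, 0.19, 0, 30],
    [-0.32, 0, -0.38, 0, 0.26, 0, 30],
    [-0.32, 0, -0.38, 0, 0.33, 0, 30],
    [-0.32, 0, -0.38, 0, 0.4, 0, 30],
    [-0.32, 0, -0.38, 0, 0.45, 0, 30],
    [-0.32, 0, -0.38, 0, 0.5, 0, 30],
    [-0.32, 0, -0.38, 0, 0.5, 0, 30]
  ]
}}

```text
time: 24.68
tool_pos: [0.4884, 0.2053, 0.1558]
ee_rot: [3.14, -0.097, -2.739]
wrist_force: [0.3, 0.1, -3.5]
width: 0.039
finger_force: 30.0
```

Run:
```python
from h import *
o=robot.get_obs();print(o["tool_pos"],o["ee_rot"],o["joint_positions"],o["width"],o["wrist_force"]);im=robot.snapshot("side")
cv2.imwrite("pics/s10.png",im[60:260,180:380,::-1])
C=cam("side");print(proj(C,o["tool_pos"]), [d["extent"] for d in robot.find_in("blade","side")])
```

```text
[0.48835813 0.20529397 0.15583574] [ 3.14032304 -0.09742082 -2.73916567] [ 0.29660712  0.1371855   1.45123622 -0.00903963  1.65018047 -1.67683372] 0.03898937364366278 [ 0.33757199  0.11665128 -3.45705092]
[[276.03748136 154.90893821]] [[277.6, 166.1, 19.0, 27.6], [249.6, 180.6, 22.4, 2.2]]
```

View pics/s10.png

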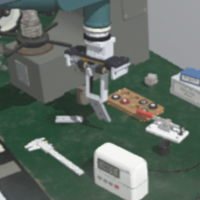

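```bash
cat >> h.py <<'E'
def blade_box(C,g,az,tau,gx=-.04):
    # vertices of blade gripped at local gx; tail pitched down by tau in radial plane
    B=np.array([[x,y,z] for x in(-.06,.06) for y in(-.02,.02) for z in(-.004,.004)])-[gx,0,0]
    w=(R.from_euler("z",az)*R.from_euler("y",tau)).apply(B)+g
    p=proj(C,w);a,b=p.min(0),p.max(0);return np.round(np.r_[(a+b)/2,b-a],1),w[:,2].min()
E
python3 - <<'E'
from h import *
o=robot.get_obs();T=R.from_euler("xyz",o["ee_rot"]);g=o["tool_pos"]+T.apply([.003,0,.014])
S=cam("side")
for t in (40,50,60,70,80,90,100): print(t,blade_box(S,g,.4,np.radians(t)))
for k in range(2):
    im=robot.snapshot("side");print([d["extent"] for d in robot.find_in("blade","side")])
im=robot.snapshot("top");print([d["extent"] for d in robot.find_in("blade","top")])
E
```

```text
40 (array([281.3, 162.3,  31.6,  15.5]), np.float64(0.07653737051677778))
50 (array([280.5, 164.4,  29.2,  21.8]), np.float64(0.06470471450726364))
60 (array([279.4, 166.4,  26.2,  27.5]), np.float64(0.05527776887946376))
70 (array([278.3, 168.2,  22.8,  32.6]), np.float64(0.04854296660601412))
80 (array([277. , 169.7,  19. ,  36.9]), np.float64(0.044704941246019064))
90 (array([275.7, 171. ,  15. ,  40.3]), np.float64(0.04388030925790759))
100 (array([274.6, 172. ,  14.7,  42.6]), np.float64(0.04470494124601909))
[[277.8, 166.0, 16.4, 25.0], [249.9, 179.4, 29.9, 6.8]]
[[278.2, 166.3, 19.3, 27.0], [249.0, 178.9, 28.7, 9.1]]
[[183.1, 229.4, 25.9, 30.1]]
```

Call:
{"method": "servo_tool", "body": {
  "plan": [
    [0.2, 0, 0, 0, 0.07, 0, 30],
    [0.4, 0, 0, 0, 0.14, 0, 30],
    [0.4, 0, 0, 0, 0.21, 0, 30],
    [0.4, 0, 0, 0, 0.3, 0, 30],
    [0.4, 0, 0, 0, 0.3, 0, 30],
    [0.4, 0, 0, 0, 0.3, 0, 30]
  ]
}}

```text
time: 25.58
tool_pos: [0.4518, 0.1896, 0.1619]
ee_rot: [3.141, -0.561, -2.739]
wrist_force: [-0.1, 0.5, -3.2]
width: 0.0388
finger_force: 30.0
```

Run:
```python
from h import *
o=robot.get_obs();T=R.from_euler("xyz",o["ee_rot"]);g=o["tool_pos"]+T.apply([.003,0,.014])
print(o["tool_pos"],o["ee_rot"],o["joint_positions"],o["width"])
S=cam("side")
for t in (60,70,80,90,100): print(t,blade_box(S,g,.4,np.radians(t)))
im=robot.snapshot("side");print([d["extent"] for d in robot.find_in("blade","side")]);cv2.imwrite("pics/s11.png",im[:,:,::-1])
u,v=proj(S,g)[0].astype(int)
for y in range(v-6,v+44,3): print(y," ".join("%3d"%(a) for a in im[y,u-22:u+32:2].min(axis=1)))
print(u-22)
```

```text
[0.45175939 0.1896318  0.16194147] [ 3.14094688 -0.56133726 -2.73949223] [ 0.31345695  0.38951621  1.2273052  -0.05337356  2.08377615 -1.67210368] 0.03881538057650683
60 (array([270.3, 170.8,  27.4,  28. ]), np.float64(0.06308427125561455))
70 (array([269.1, 172.6,  23.9,  33.2]), np.float64(0.05634946898216492))
80 (array([267.8, 174.2,  19.9,  37.6]), np.float64(0.05251144362216986))
90 (array([266.4, 175.6,  15.7,  41.1]), np.float64(0.05168681163405839))
100 (array([265.2, 176.6,  14.7,  43.6]), np.float64(0.05251144362216989))
[[265.2, 173.6, 13.3, 39.4]]
157  39  43  42  41  41  40  47 181 219 225 224 224 222 203 120 176 225 220 201  88  50  84 102 105  78  90 160
160  38  38  37  38  40  44  53 138 148 165 187 218 224 226 156 209 226 213 159  57  49  67  76  87 101  99  96
163  38  39  38  40  40  42  40  65 132 145 144 143 146 161 194 225 217 205 105  52  54  56  73  89  74  80  94
166  38  40  38  40  40  40  40  40 126 145 143 143 146 151 192 156 129  94  54  47  49  50  49  52  62  67  74
169  38  36  38  41  39  39  40  41 109 146 137 122 144 154 172  62  44  45  55  55  
[... 674 characters left out ...]
  62  57  53  64  57  57
190  51  51  47  46  47  45  43  48  49  97 139 142  95 144 149 143  61  56  56  57  59  56  51  54  52  50  51
193  53  51  54  54  46  43  42  43  52  57  55  53  54 111 140 140  71  68  66  65  60  59  58  56  53  52  55
196  57  59  59  57  59  48  45  45  45  47  53  56  59  67  75  71  67  63  69  68  60  58  58  60  60  64  65
199  57  58  60  62  58  65  66  60  53  45  45  53  58  62  67  59  57  60  61  58  59  61  60  57  59  64  63
202  57  54  54  55  54  52  49  53  50  48  53  53  63  63  57  53  52  54  53  51  56  90 137 132  84  60  56
205  52  55  52  51  47  46  48  46  45  45  48  52  50  54  52  50  49  46  52 155 234 245 245 244 244 239 192
243
```

Run:
```python
from h import *
o=robot.get_obs();T=R.from_euler("xyz",o["ee_rot"]);g=o["tool_pos"]+T.apply([.003,0,.014])
S=cam("side");print("cam",S[2])
im=robot.snapshot("side").min(axis=2).astype(float)
L=[];Rr=[]
for y in range(166,190):
    if 175<=y<=183: 
        pass
    row=im[y,255:285]
    r=np.where(row>100)[0]
    if y<174 or y>183: L.append((y,255+r[0]))
    Rr.append((y,255+r[-1]))
for n,e in(("L",L),("R",Rr)): e=np.array(e);print(n,np.polyfit(e[:,0],e[:,1],1),np.polyval(np.polyfit(e[:,0],e[:,1],1),[166,190]))
for t in (76,80,84,88,92,96,100):
    B=np.array([[x,y,z] for y in(-.02,.02) for z in(-.004,.004) for x in(-.02,.05)])+[.04,0,0]
    w=(R.from_euler("z",.4)*R.from_euler("y",np.radians(t))).apply(B)+g
    p=proj(S,w).reshape(4,2,2);sl=(p[:,1,0]-p[:,0,0])/(p[:,1,1]-p[:,0,1]);print(t,np.round(sl,3),np.round([np.polyval([s,q[0,0]-s*q[0,1]],190) for s,q in zip(sl,p)],1))
```

```text
cam [-0.13346296 -0.91898315  0.87323838]
L [1.02482149e-01 2.42096906e+02] [259.10894254 261.56851411]
R [4.2173913e-02 2.6513913e+02] [272.14       273.15217391]
76 [0.28  0.276 0.299 0.295] [277.2 279.2 267.4 269.4]
80 [0.213 0.209 0.231 0.227] [275.5 277.5 265.4 267.4]
84 [0.152 0.149 0.169 0.166] [274.1 275.9 263.7 265.6]
88 [0.097 0.094 0.112 0.109] [272.7 274.5 262.1 263.9]
92 [0.046 0.044 0.059 0.057] [271.4 273.2 260.6 262.3]
96 [-0.002 -0.004  0.01   0.008] [270.2 271.9 259.2 260.9]
100 [-0.048 -0.049 -0.037 -0.039] [269.1 270.8 257.8 259.5]
```

The blade now hangs vertical within about 2°, tail down. I'll lower it until it touches.

Call:
{"method": "servo_tool", "body": {
  "plan": [
    [-0.08, 0, 0.13, 0, 0, 0, 30],
    [-0.16, 0, 0.255, 0, 0, 0, 30],
    [-0.213, 0, 0.339, 0, 0, 0, 30],
    [-0.229, 0, 0.364, 0, 0, 0, 30],
    [-0.239, 0, 0.381, 0, 0, 0, 30],
    [-0.239, 0, 0.381, 0, 0, 0, 30],
    [-0.239, 0, 0.381, 0, 0, 0, 30]
  ]
}}

```text
time: 26.32
tool_pos: [0.4517, 0.1896, 0.1206]
ee_rot: [-3.141, -0.557, -2.74]
wrist_force: [-1.0, -0.5, -2.2]
width: 0.0393
finger_force: 30.0
```

Call:
{"method": "servo_tool", "body": {
  "plan": [
    [-0.005, 0, 0.008, 0, 0, 0, 30],
    [-0.011, 0, 0.017, 0, 0, 0, 30],
    [-0.016, 0, 0.025, 0, 0, 0, 30],
    [-0.016, 0, 0.025, 0, 0, 0, 30]
  ]
}}

```text
time: 26.65
tool_pos: [0.4515, 0.1895, 0.1164]
ee_rot: [3.142, -0.559, -2.74]
wrist_force: [0.2, 0.9, -3.3]
width: 0.0387
finger_force: 30.0
```

Call:
{"method": "servo_tool", "body": {
  "plan": [
    [-0.005, 0, 0.008, 0, 0, 0, 30],
    [-0.011, 0, 0.017, 0, 0, 0, 30],
    [-0.021, 0, 0.034, 0, 0, 0, 30],
    [-0.021, 0, 0.034, 0, 0, 0, 30]
  ]
}}

```text
time: 26.98
tool_pos: [0.4512, 0.1895, 0.1121]
ee_rot: [3.141, -0.56, -2.74]
wrist_force: [0.0, 0.4, -2.3]
width: 0.0387
finger_force: 30.0
```

Call:
{"method": "servo_tool", "body": {
  "plan": [
    [-0.005, 0, 0.008, 0, 0, 0, 30],
    [-0.008, 0, 0.013, 0, 0, 0, 30],
    [-0.008, 0, 0.013, 0, 0, 0, 30]
  ]
}}

```text
time: 27.23
tool_pos: [0.4513, 0.1895, 0.1109]
ee_rot: [3.141, -0.559, -2.74]
wrist_force: [0.2, -0.2, -2.1]
width: 0.0386
finger_force: 30.0
```

Call:
{"method": "servo_tool", "body": {
  "plan": [
    [-0.005, 0, 0.008, 0, 0, 0, 30],
    [-0.008, 0, 0.013, 0, 0, 0, 30],
    [-0.008, 0, 0.013, 0, 0, 0, 30]
  ]
}}

```text
time: 27.48
tool_pos: [0.4513, 0.1895, 0.1094]
ee_rot: [3.141, -0.559, -2.74]
wrist_force: [0.8, 0.3, -1.7]
width: 0.0388
finger_force: 30.0
```

Call:
{"method": "servo_tool", "body": {
  "plan": [
    [-0.005, 0, 0.008, 0, 0, 0, 30],
    [-0.008, 0, 0.013, 0, 0, 0, 30],
    [-0.008, 0, 0.013, 0, 0, 0, 30]
  ]
}}

```text
time: 27.73
tool_pos: [0.4514, 0.1895, 0.1079]
ee_rot: [3.141, -0.559, -2.74]
wrist_force: [-0.5, 0.4, -2.9]
width: 0.0389
finger_force: 30.0
```

Call:
{"method": "servo_tool", "body": {
  "plan": [
    [-0.005, 0, 0.008, 0, 0, 0, 30],
    [-0.008, 0, 0.013, 0, 0, 0, 30],
    [-0.008, 0, 0.013, 0, 0, 0, 30]
  ]
}}

```text
time: 27.98
tool_pos: [0.4513, 0.1895, 0.1063]
ee_rot: [3.141, -0.559, -2.74]
wrist_force: [-0.5, 1.7, -2.3]
width: 0.0387
finger_force: 30.0
```

Call:
{"method": "servo_tool", "body": {
  "plan": [
    [-0.005, 0, 0.008, 0, 0, 0, 30],
    [-0.01, 0, 0.016, 0, 0, 0, 30],
    [-0.015, 0, 0.025, 0, 0, 0, 30],
    [-0.015, 0, 0.025, 0, 0, 0, 30]
  ]
}}

```text
time: 28.32
tool_pos: [0.4512, 0.1894, 0.1033]
ee_rot: [3.141, -0.56, -2.74]
wrist_force: [0.3, 0.3, -2.6]
width: 0.039
finger_force: 30.0
```

Run:
```python
from h import *
o=robot.get_obs();T=R.from_euler("xyz",o["ee_rot"]);g=o["tool_pos"]+T.apply([.003,0,.014])
print(o["tool_pos"],o["wrist_force"]);S=cam("side")
im=robot.snapshot("side").min(axis=2).astype(int)
print(blade_box(S,g,.4,np.pi/2),[d["extent"] for d in robot.find_in("blade","side")])
u,v=proj(S,g)[0].astype(int);print(u-14)
for y in range(v+2,v+42,2): print(y," ".join("%3d"%a for a in im[y,u-14:u+22]))
```

```text
[0.45118916 0.18943753 0.10328908] [ 0.28991459  0.31906598 -2.56851178]
(array([267.6, 192.9,  15.3,  39.7]), np.float64(-0.006982603399685247)) []
252
183  50  52  64  69  67  66  67  79 110 136 145 146 145 144 144 145 146 146 152 178 204 213 199 178 161 149 136  98  61  51  50  50  52  51  49  50
185  44  46  50  54  53  57  56  62  91 129 144 146 141 118 112 132 144 147 157 183 181 137 104  92  79  62  55  50  48  48  50  54  54  55  53  54
187  43  43  47  54  58  59  56  55  81 126 144 147 145 137 133 140 146 146 152 171 170 120  66  50  55  57  57  55  54  54  54  57  61  62  60  58
189  47  47  49  51  53  52  50  49  73 124 145 148 146 147 146 145 146 147 150 163 166 127  78  60  60  60  60  61  60  58  58  59  57  56  55  54
191  46  47  50  50  52  50  50  53  82 137 151 149 147 147 146 145 146 147 148 158 165 137  88  60  56  56  55  58  60  61  61  60  60  57  55  54
193  45  44  45  45  46  48  50  51  69 112 139 146 147 147 145 147 147 146 147 154 167 154 109  74  69  69  69  67  68  67  64  63  61  61  59  58
195  47  46  46  46  48  47  45  46  55  93 132 146 148 148
[... 1312 characters left out ...]
  54  56  56  55  52  50  49  51  54  55  56  54  79 140 185 212 223 226 229 232 235 240 242 243 243 244 243
215  51  49  49  49  46  51  52  51  51  51  53  54  54  55  54  52  50  51  51  52  54  87 151 189 201 204 209 215 220 224 227 229 232 236 240 242
217  46  46  48  46  47  48  49  48  47  49  49  51  56  55  55  53  51  50  51  50  51  87 152 189 197 186 177 184 195 203 210 216 221 225 227 230
219  46  47  47  49  47  47  48  47  48  48  50  54  58  60  60  57  50  48  49  46  48  88 151 190 188 142  92  91 113 137 163 183 196 203 209 217
221  57  48  49  50  48  49  50  50  47  49  50  52  53  54  54  51  47  47  47  46  51  89 152 184 174 135  99  96  99  95  97 100 116 146 174 190
```

Run:
```python
from h import *
o=robot.get_obs();T=R.from_euler("xyz",o["ee_rot"]);g=o["tool_pos"]+T.apply([.003,0,.014])
S=cam("side");zs=np.linspace(-.02,.12,141)
p=proj(S,np.c_[np.full(141,g[0]-.004),np.full(141,g[1]-.002),zs])
print([ (r,np.interp(-r,-p[::1,1],zs) if p[0,1]<p[-1,1] else np.interp(r,p[::-1,1],zs[::-1])) for r in (185.3,199.7,208.5)], p[70], g)
```

```text
[(185.3, np.float64(0.0826087505891126)), (199.7, np.float64(0.0326180431080334)), (208.5, np.float64(0.0011120111471258714))] [266.95126723 194.75502174] [0.44210856 0.18558821 0.09321929]
```

Call:
{"method": "servo_tool", "body": {
  "plan": [
    [-0.005, 0, 0.008, 0, 0, 0, 30],
    [-0.008, 0, 0.013, 0, 0, 0, 30],
    [-0.008, 0, 0.013, 0, 0, 0, 30]
  ]
}}

```text
time: 28.67
tool_pos: [0.4513, 0.1895, 0.1025]
ee_rot: [3.142, -0.559, -2.74]
wrist_force: [0.0, 0.3, 0.4]
width: 0.0387
finger_force: 30.0
```

Call:
{"method": "servo_tool", "body": {
  "plan": [
    [-0.005, 0, 0.008, 0, 0, 0, 30],
    [-0.005, 0, 0.008, 0, 0, 0, 30],
    [-0.005, 0, 0.008, 0, 0, 0, 30]
  ]
}}

```text
time: 28.92
tool_pos: [0.4515, 0.1895, 0.1024]
ee_rot: [-3.142, -0.558, -2.74]
wrist_force: [-0.2, 0.8, 5.6]
width: 0.0391
finger_force: 30.0
```

Call:
{"method": "servo_tool", "body": {
  "plan": [
    [0.003, 0, -0.005, 0, 0, 0, 30],
    [0.003, 0, -0.005, 0, 0, 0, 60],
    [0.003, 0, -0.005, 0, 0, 0, 60],
    [0.003, 0, -0.005, 0, 0, 0, 60],
    [0.003, 0, -0.005, 0, 0, 0, 60],
    [0, 0, -0.1, 0, 0, 0, 60],
    [0, 0, -0.4, 0, 0, 0, 60],
    [0, 0, -0.8, 0, 0, 0, 60],
    [0, 0, -1, 0, 0, 0, 60],
    [0, 0, -1, 0, 0, 0, 60]
  ]
}}

```text
time: 29.75
tool_pos: [0.5034, 0.2113, 0.1903]
ee_rot: [-3.141, -0.549, -2.74]
wrist_force: [-0.7, -0.6, 0.8]
width: 0.0601
finger_force: 0.0
```

Run:
```python
from h import *
S=cam("side");im=robot.snapshot("side");T=cam("top")
print([d["extent"] for d in robot.find_in("blade","side")]);t=robot.snapshot("top");print([d["extent"] for d in robot.find_in("blade","top")])
print(blade_box(S,np.array([.4421,.1856,.0935]),.4,np.pi/2,-.033))
g=im.min(axis=2)
for y in range(170,214,3): print(y," ".join("%3d"%a for a in g[y,246:306:2]))
cv2.imwrite("pics/s12.png",im[:,:,::-1]);cv2.imwrite("pics/t12.png",t[:,:,::-1]);o=robot.get_obs();print(o["tool_pos"],o["ee_rot"])
```

```text
[[267.0, 191.2, 14.3, 39.1]]
[[251.0, 238.2, 29.4, 10.5]]
(array([267.4, 190.7,  15.4,  39.9]), np.float64(0.0004999999999999866))
170  37  36  39  49  50  46  50  51  53  43  44  45  55  57  57  55  56  55  56  52  51  51  49  51  50  52  58  66  72  71
173  40  37  41  49  48  46  50 136 219 200 160 102  69  59  61  62  62  57  55  53  51  50  52  51  50  52  53  53  57  69
176 172 171 172 170 172 172 170 196 223 226 225 225 225 162  63  58  55  53  51  48  49  48  48  53  55  54  55  64  70  77
179 196 197 197 194 186 195 203 191 144 149 173 200 224 168  58  53  56  55  50  49  48  55  62  60  57  53  56  60  71  79
182 113 113 115 114 116 116 114 126 145 145 145 145 153 177  65  48  48  51  50  50  48  49  53  55  55  55  54  57  63  60
185  43  46  49  55  55  54  55  82 144 141 112 144 150 168  70  50  51  48  48  53  52  54  57  54  51  56  55  52  50  50
188  49  49  52  55  53  55  51  79 148 147 144 146 148 165  82  57  59  56  56  56  55  52  59  57  52  57  55  59  59  53
191  57  50  48  50  52  48  50  76 141 147 146 146 146 166 106  56  54  59  60  59  54  53  53  51  
[... 263 characters left out ...]
 56  59
200  54  58  59  56  64  56  51  47 126 148 126 122 144 157 130  58  57  57  56  61  62  56  55  61  60  60  64  65  65  65
203  59  53  52  54  49  50  45  39  95 144 147 147 146 152 141  56  50  49  55 142 214 231 206 134  72  56  58  55  61  68
206  50  50  51  49  48  48  45  45  84 142 148 110 145 154 169  59  81 166 241 244 244 244 244 244 244 228 152  84  57  61
209  45  46  47  48  45  45  46  49  51  57  57  52 123 149 158 159 241 244 244 243 243 244 243 243 244 244 244 244 232 163
212  44  46  47  51  51  47  47  51  57  57  51  49  54  61 126 215 231 239 243 244 243 244 244 244 244 244 244 244 244 244
[0.49922674 0.20989737 0.18426974] [ 3.14119046 -0.56239105 -2.73971568]
```

The blade stands on its tail. I'll go over it to the robot side and topple it outward.

Call:
{"method": "servo_tool", "body": {
  "plan": [
    [0.1, 0, -0.17, 0, 0, 0, 30],
    [0.213, 0, -0.339, 0, -0.07, 0, 10],
    [0.213, 0, -0.339, 0, -0.14, 0, 0],
    [0.213, 0, -0.339, 0, -0.21, 0, 0],
    [0.213, 0, -0.339, 0, -0.28, 0, 0],
    [0.213, 0, -0.339, 0, -0.357, 0, 0],
    [0.213, 0, -0.339, 0, -0.357, 0, 0]
  ]
}}

```text
time: 30.53
tool_pos: [0.4944, 0.2085, 0.2238]
ee_rot: [3.141, -0.002, -2.74]
wrist_force: [-0.2, 0.2, -0.3]
width: 0.017
finger_force: 0.0
```

Call:
{"method": "servo_tool", "body": {
  "plan": [
    [0.4, 0, 0, 0, 0, 0, 0],
    [0.8, 0, 0, 0, 0, 0, 0],
    [1, 0, 0, 0, 0, 0, 0],
    [1, 0, 0, 0, 0, 0, 0],
    [1, 0, 0, 0, 0, 0, 0]
  ]
}}

```text
time: 30.95
tool_pos: [0.4079, 0.171, 0.2253]
ee_rot: [3.141, 0.0, -2.74]
wrist_force: [0.7, -0.3, -1.1]
width: 0.0005
finger_force: 0.0
```

Run:
```python
from h import *
o=robot.get_obs();print(o["tool_pos"],o["ee_rot"],o["joint_positions"])
d=np.array([np.cos(.4016),np.sin(.4016)])
print(to_tool(o,np.r_[np.array([.442,.1858])-.042*d,.112]-o["tool_pos"]))
```

```text
[0.40793637 0.17101693 0.22532537] [ 3.14139717e+00  1.94810477e-04 -2.74021803e+00] [ 2.68492077e-01 -1.56212882e-01  1.60116462e+00  2.21311694e-04
  1.69647372e+00 -1.70365113e+00]
[0.04890145 0.00268448 1.1332447 ]
```

Call:
{"method": "servo_tool", "body": {
  "plan": [
    [0.05, 0, 0.3, 0, 0, 0, 0],
    [0.05, 0, 0.6, 0, 0, 0, 0],
    [0.05, 0, 1, 0, 0, 0, 0],
    [0.05, 0, 1, 0, 0, 0, 0],
    [0.05, 0, 1, 0, 0, 0, 0]
  ]
}}

```text
time: 31.37
tool_pos: [0.4023, 0.1689, 0.1229]
ee_rot: [3.14, -0.007, -2.74]
wrist_force: [0.6, -0.2, -0.2]
width: 0.0003
finger_force: 0.0
```

Call:
{"method": "servo_tool", "body": {
  "plan": [
    [0, 0, 0.1, 0, 0, 0, 0],
    [-0.2, 0, 0.1, 0, 0, 0, 0],
    [-0.35, 0, 0.1, 0, 0, 0, 0],
    [-0.5, 0, 0.1, 0, 0, 0, 0],
    [-0.55, 0, 0.1, 0, 0, 0, 0],
    [-0.55, 0, 0, 0, 0, 0, 0],
    [-0.55, 0, -0.4, 0, 0, 0, 0],
    [-0.55, 0, -0.8, 0, 0, 0, 60],
    [-0.95, 0, -0.8, 0, 0, 0, 60],
    [-0.95, 0, -0.8, 0, 0, 0, 60],
    [-0.95, 0, -0.8, 0, 0, 0, 60]
  ]
}}

```text
time: 32.28
tool_pos: [0.4921, 0.2066, 0.2078]
ee_rot: [-3.141, 0.004, -2.74]
wrist_force: [-1.1, 0.5, 0.4]
width: 0.0235
finger_force: 0.0
```

Run:
```python
from h import *
o=robot.get_obs();im=robot.snapshot("wrist");cv2.imwrite("pics/w13.png",im[:,:,::-1]);C=cam("wrist",o);np.save("o13.npy",o,allow_pickle=True)
print(o["tool_pos"],o["ee_rot"],o["wrist_force"])
print([(d["conf"],d["extent"]) for d in robot.find_in("blade","wrist")])
m=(im.min(axis=2)>110).astype(np.uint8)
n,l,s,c=cv2.connectedComponentsWithStats(m)
for i in range(1,n):
    if s[i,4]>2000: print(s[i],c[i],atz(C,c[i],.008))
robot.snapshot("top");print([(d["conf"],d["extent"]) for d in robot.find_in("blade","top")])
```

```text
[0.49211629 0.2066365  0.20775318] [-3.14134214  0.00355111 -2.73982056] [-1.1370522   0.45427841  0.43577213]
[(0.97, [319.0, 195.4, 37.8, 100.1]), (0.78, [447.5, 221.0, 73.8, 49.6])]
[    0     0   216    81 13714] [115.57277235  33.6391279 ] [ 0.42516659 -0.04744862  0.008     ]
[ 262   21  215   87 5442] [390.69790518  60.63285557] [0.33831953 0.222296   0.008     ]
[ 301  145   36  102 3433] [318.41771046 196.11768133] [0.50010353 0.20943045 0.008     ]
[   0  253   57   54 2098] [ 24.99094376 278.95376549] [ 0.73516069 -0.07970112  0.008     ]
[ 489  259  151   71 4997] [585.85271163 301.94556734] [0.4937484  0.56789007 0.008     ]
[ 563  332   77   49 3378] [603.26228538 357.39786856] [0.55242289 0.63444816 0.008     ]
[   0  334   75   48 3198] [ 34.56097561 357.99781113] [ 0.84282225 -0.04650664  0.008     ]
[(0.55, [249.8, 223.6, 22.4, 32.1]), (0.5, [179.4, 229.2, 21.7, 29.5])]
```

Run:
```python
from h import *
o=np.load("o13.npy",allow_pickle=True).item();im=cv2.imread("pics/w13.png")[:,:,::-1];C=cam("wrist",o)
p=blade_pose(im,C,o,.008);print(p)
g=im.min(axis=2)
d=p[2];ax=np.array([np.cos(d),np.sin(d)])
for s in range(-62,63,4):
    u=proj(C,np.r_[p[0]+ax*s/1000,.008])[0].round().astype(int);print(s,g[u[1],u[0]],end="; ")
# pick at local tail-ward -x..: tool yaw = d (tail toward robot)
print(to_tool(o,np.r_[p[0],.018]-o["tool_pos"]),o["joint_positions"])
```

```text
(array([0.50143604, 0.2100528 ]), (118.41719055175781, 40.31951904296875), np.float64(0.3931428642048722))
-62 35; -58 32; -54 40; -50 35; -46 81; -42 209; -38 210; -34 208; -30 208; -26 46; -22 84; -18 206; -14 205; -10 206; -6 205; -2 202; 2 202; 6 204; 10 202; 14 205; 18 201; 22 43; 26 103; 30 201; 34 201; 38 200; 42 201; 46 195; 50 211; 54 210; 58 183; 62 34; [-0.09239661 -0.00452688  1.8978731 ] [ 2.91203627e-01  5.16734173e-02  1.43749946e+00  1.43289012e-04
  1.64886272e+00 -1.68135292e+00]
```

The blade is flipped: its holes are up and its notch faces the robot. I'll turn the tool half round and regrip.

Call:
{"method": "servo_tool", "body": {
  "plan": [
    [0, 0, 0, 0, 0, 0.074, 60],
    [0, 0, 0, 0, 0, 0.148, 60],
    [0, 0, 0, 0, 0, 0.222, 60],
    [0, 0, 0, 0, 0, 0.296, 60],
    [0, 0, 0, 0, 0, 0.37, 60],
    [0, 0, 0, 0, 0, 0.444, 60],
    [0, 0, 0, 0, 0, 0.518, 60],
    [0, 0, 0, 0, 0, 0.592, 60],
    [0, 0, 0, 0, 0, 0.667, 60]
  ]
}}

```text
time: 33.23
tool_pos: [0.4899, 0.2059, 0.2063]
ee_rot: [3.14, 0.001, 2.49]
wrist_force: [-0.8, -0.5, -0.5]
width: 0.0597
finger_force: 0.0
```

Call:
{"method": "servo_tool", "body": {
  "plan": [
    [0, 0, 0, 0, 0, 0.074, 60],
    [0, 0, 0, 0, 0, 0.148, 60],
    [0, 0, 0, 0, 0, 0.222, 60],
    [0, 0, 0, 0, 0, 0.296, 60],
    [0, 0, 0, 0, 0, 0.37, 60],
    [0, 0, 0, 0, 0, 0.444, 60],
    [0, 0, 0, 0, 0, 0.518, 60],
    [0, 0, 0, 0, 0, 0.592, 60],
    [0, 0, 0, 0, 0, 0.667, 60]
  ]
}}

```text
time: 33.98
tool_pos: [0.4899, 0.2059, 0.2063]
ee_rot: [3.14, -0.001, 1.442]
wrist_force: [-0.2, 0.8, -0.4]
width: 0.06
finger_force: 0.0
```

Call:
{"method": "servo_tool", "body": {
  "plan": [
    [0, 0, 0.1, 0, 0, 0.074, 60],
    [0, 0, 0.2, 0, 0, 0.148, 60],
    [0, 0, 0.3, 0, 0, 0.222, 60],
    [0, 0, 0.4, 0, 0, 0.296, 60],
    [0, 0, 0.5, 0, 0, 0.37, 60],
    [0, 0, 0.6, 0, 0, 0.444, 60],
    [0, 0, 0.7, 0, 0, 0.518, 60],
    [0, 0, 0.8, 0, 0, 0.592, 60],
    [0, 0, 0.95, 0, 0, 0.669, 60],
    [0, 0, 0.95, 0, 0, 0.669, 60],
    [0, 0, 0.95, 0, 0, 0.669, 60]
  ]
}}

```text
time: 34.9
tool_pos: [0.4898, 0.2059, 0.1105]
ee_rot: [-3.141, 0.0, 0.4]
wrist_force: [-1.0, -0.0, 0.7]
width: 0.0597
finger_force: 0.0
```

Run:
```python
from h import *
o=robot.get_obs();im=robot.snapshot("wrist");C=cam("wrist",o);print(o["tool_pos"],o["ee_rot"],o["joint_positions"])
m=(im.min(axis=2)>110).astype(np.uint8)
p=blade_pose(im,C,o,.008);print(p)
for c in (p[0],np.array([.5014,.2100])): 
    t=c+.005*np.array([np.cos(.393),np.sin(.393)]);print(to_tool(o,np.r_[t,.0185]-o["tool_pos"]),-(p[2]-o["ee_rot"][2])/(np.pi/2))
```

```text
[0.48981894 0.20592803 0.11053987] [-3.14132351e+00  2.75474696e-04  3.99905066e-01] [2.91107686e-01 9.55244450e-02 1.58613585e+00 2.39097389e-04
 1.46023543e+00 1.46197257e+00]
(array([0.50360281, 0.21087006]), (119.71033477783203, 40.645423889160156), np.float64(0.40001388639630386))
[0.19645616 0.00873691 0.92034232] -6.927691338342084e-05
[0.17277869 0.00817475 0.92034899] -6.927691338342084e-05
```

Call:
{"method": "servo_tool", "body": {
  "plan": [
    [0.187, 0.008, 0.3, 0, 0, 0, 60],
    [0.187, 0.008, 0.6, 0, 0, 0, 60],
    [0.187, 0.008, 0.8, 0, 0, 0, 60],
    [0.187, 0.008, 0.9, 0, 0, 0, 60],
    [0.187, 0.008, 0.91, 0, 0, 0, 60],
    [0.187, 0.008, 0.91, 0, 0, 0, 60]
  ]
}}

```text
time: 35.45
tool_pos: [0.5091, 0.213, 0.0208]
ee_rot: [3.142, -0.003, 0.398]
wrist_force: [0.5, 0.5, 0.1]
width: 0.0602
finger_force: 0.0
```

Call:
{"method": "servo_tool", "body": {
  "plan": [
    [0, 0, 0.015, 0, 0, 0, 60],
    [0, 0, 0.025, 0, 0, 0, 60],
    [0, 0, 0.025, 0, 0, 0, 30],
    [0, 0, 0.025, 0, 0, 0, 30],
    [0, 0, 0.025, 0, 0, 0, 30],
    [0, 0, 0.025, 0, 0, 0, 30],
    [0, 0, 0.025, 0, 0, 0, 30]
  ]
}}

```text
time: 36.03
tool_pos: [0.509, 0.2132, 0.018]
ee_rot: [-3.141, -0.003, 0.397]
wrist_force: [-1.3, 0.1, 2.5]
width: 0.0399
finger_force: 30.0
```

Call:
{"method": "servo_tool", "body": {
  "plan": [
    [0, 0, -0.1, 0, 0, 0, 30],
    [0, 0, -0.4, 0, 0, 0, 30],
    [0, 0, -0.7, 0, 0, 0, 30],
    [0, 0, -1, 0, 0, 0, 30]
  ]
}}

```text
time: 36.37
tool_pos: [0.5076, 0.2124, 0.1177]
ee_rot: [-3.141, 0.001, 0.397]
wrist_force: [0.2, 1.5, -2.4]
width: 0.0395
finger_force: 30.0
```

Call:
{"method": "servo_tool", "body": {
  "plan": [
    [0, 0, -0.3, 0, 0, 0, 30],
    [0, 0, -0.6, 0, 0, 0, 30],
    [0, 0, -0.95, 0, 0, 0, 30],
    [0, 0, -0.95, 0, 0, 0, 30]
  ]
}}

```text
time: 36.7
tool_pos: [0.5115, 0.2136, 0.2212]
ee_rot: [3.14, -0.016, 0.397]
wrist_force: [0.6, 0.2, -0.3]
width: 0.0398
finger_force: 30.0
```

Run:
```python
from h import *
o=robot.get_obs();im=robot.snapshot("wrist");C=cam("wrist",o);print(o["tool_pos"],o["ee_rot"],o["width"],o["finger_force"])
g=im.min(axis=2);cv2.imwrite("pics/w14.png",im[:,:,::-1])
T=R.from_euler("xyz",o["ee_rot"])
for s in range(30,80,2):
    w=o["tool_pos"]+T.apply([s/1000,0,.009]);u=proj(C,w)[0].round().astype(int);print(s,u[1],g[u[1],u[0]],end="; ")
```

```text
[0.51150706 0.21362771 0.22120487] [ 3.13997724 -0.01590137  0.39694716] 0.039796279926843356 29.9993696808815
30 199 143; 32 196 145; 34 192 145; 36 188 145; 38 185 143; 40 181 144; 42 177 168; 44 173 171; 46 170 173; 48 166 172; 50 162 168; 52 158 172; 54 154 125; 56 151 32; 58 147 33; 60 143 41; 62 139 53; 64 135 52; 66 131 58; 68 127 69; 70 123 57; 72 119 47; 74 115 45; 76 111 58; 78 107 70;
```

Call:
{"method": "servo_tool", "body": {
  "plan": [
    [-0.14, 0.33, 0, 0, 0, 0, 30],
    [-0.29, 0.66, 0, 0, 0, 0, 30],
    [-0.44, 0.978, 0, 0, 0, 0, 30]
  ]
}}

```text
time: 37.0
tool_pos: [0.5042, 0.1045, 0.2095]
ee_rot: [-3.141, 0.003, 0.399]
wrist_force: [-0.3, -0.8, -3.2]
width: 0.0396
finger_force: 30.0
```

Call:
{"method": "servo_tool", "body": {
  "plan": [
    [-0.14, 0.33, 0, 0, 0, 0, 30],
    [-0.29, 0.66, 0, 0, 0, 0, 30],
    [-0.44, 0.978, 0, 0, 0, 0, 30]
  ]
}}

```text
time: 37.25
tool_pos: [0.5013, -0.0032, 0.2095]
ee_rot: [-3.139, 0.003, 0.397]
wrist_force: [1.2, -0.3, -2.7]
width: 0.0398
finger_force: 30.0
```

Call:
{"method": "servo_tool", "body": {
  "plan": [
    [-0.14, 0.33, 0, 0, 0, 0, 30],
    [-0.29, 0.66, 0, 0, 0, 0, 30],
    [-0.44, 0.978, 0, 0, 0, 0, 30]
  ]
}}

```text
time: 37.5
tool_pos: [0.4985, -0.1103, 0.2094]
ee_rot: [-3.139, 0.002, 0.397]
wrist_force: [1.4, -1.2, -2.0]
width: 0.0395
finger_force: 30.0
```

Call:
{"method": "servo_tool", "body": {
  "plan": [
    [-0.14, 0.33, 0, 0, 0, 0, 30],
    [-0.29, 0.66, 0, 0, 0, -0.07, 30],
    [-0.44, 0.978, 0, 0, 0, -0.14, 30],
    [-0.44, 0.978, 0, 0, 0, -0.21, 30],
    [-0.44, 0.978, 0, 0, 0, -0.28, 30],
    [-0.44, 0.978, 0, 0, 0, -0.355, 30]
  ]
}}

```text
time: 38.0
tool_pos: [0.4959, -0.2165, 0.2088]
ee_rot: [-3.137, -0.001, 0.958]
wrist_force: [0.7, -0.5, -2.4]
width: 0.0394
finger_force: 30.0
```

Call:
{"method": "servo_tool", "body": {
  "plan": [
    [0, 0, 0, 0, 0, -0.075, 30],
    [0, 0, 0, 0, 0, -0.15, 30],
    [0, 0, 0, 0, 0, -0.225, 30],
    [0, 0, 0, 0, 0, -0.3, 30],
    [0, 0, 0, 0, 0, -0.375, 30],
    [0, 0, 0, 0, 0, -0.45, 30],
    [0, 0, 0, 0, 0, -0.525, 30],
    [0, 0, 0, 0, 0, -0.6, 30],
    [0, 0, 0, 0, 0, -0.655, 30]
  ]
}}

```text
time: 38.75
tool_pos: [0.4961, -0.2154, 0.209]
ee_rot: [-3.14, -0.004, 1.989]
wrist_force: [0.0, 0.3, -2.0]
width: 0.04
finger_force: 30.0
```

Call:
{"method": "servo_tool", "body": {
  "plan": [
    [0, 0, 0, 0, 0, -0.075, 30],
    [0, 0, 0, 0, 0, -0.15, 30],
    [0, 0, 0.2, 0, 0, -0.225, 30],
    [0, 0, 0.4, 0, 0, -0.3, 30],
    [0, 0, 0.6, 0, 0, -0.375, 30],
    [0, 0, 0.8, 0, 0, -0.45, 30],
    [0, 0, 0.95, 0, 0, -0.525, 30],
    [0, 0, 0.95, 0, 0, -0.6, 30],
    [0, 0, 0.95, 0, 0, -0.655, 30],
    [0, 0, 0.95, 0, 0, -0.655, 30],
    [0, 0, 0.95, 0, 0, -0.655, 30]
  ]
}}

```text
time: 39.67
tool_pos: [0.4963, -0.2154, 0.1151]
ee_rot: [3.139, -0.002, 3.01]
wrist_force: [0.2, -0.3, -2.5]
width: 0.0393
finger_force: 30.0
```

Run:
```python
from h import *
q=np.load("q.npy");print(q)
P=[]
for k in range(3):
    o=robot.get_obs();P.append(o["tool_pos"]);im=robot.snapshot("wrist")
cv2.imwrite("pics/w15.png",im[:,:,::-1]);g=im.min(axis=2);C=cam("wrist",o);T=R.from_euler("xyz",o["ee_rot"])
o["tool_pos"]=np.mean(P,0);print(np.round(P,4).tolist(),o["ee_rot"],o["joint_positions"],o["width"],o["time"])
for s in range(46,62,2):
    w=o["tool_pos"]+T.apply([s/1000,0,.009]);u=proj(C,w)[0].round().astype(int);print(s,g[u[1],u[0]],end="; ")
t=q[:2]+R.from_euler("z",q[2]).apply([-.0245,-.002,0])[:2]
print("go",t,to_tool(o,np.r_[t,.05]-o["tool_pos"]),"turn",-(np.pi+q[2]-o["ee_rot"][2])/(np.pi/2))
```

```text
[ 0.52352359 -0.21658696 -0.1299848   0.        ]
[[0.4963, -0.2154, 0.1151], [0.4967, -0.2155, 0.1156], [0.497, -0.2157, 0.1162]] [ 3.14013478e+00 -2.47040867e-04  3.01061387e+00] [-5.14929808e-01  1.14686836e-01  1.55353335e+00  1.26509430e-03
  1.47414770e+00 -1.95486974e+00] 0.03943179756936273 39.7667
46 202; 48 204; 50 196; 52 205; 54 38; 56 49; 58 47; 60 36; go [ 0.49897104 -0.21539442] [-0.0227676   0.00353253  0.65626096] turn -0.0006327929263491911
```

Call:
{"method": "servo_tool", "body": {
  "plan": [
    [-0.01, 0.003, 0.2, 0, 0, 0, 30],
    [-0.01, 0.003, 0.4, 0, 0, 0, 30],
    [-0.01, 0.003, 0.58, 0, 0, 0, 30],
    [-0.01, 0.003, 0.65, 0, 0, 0, 30],
    [-0.01, 0.003, 0.65, 0, 0, 0, 30]
  ]
}}

```text
time: 40.23
tool_pos: [0.4971, -0.2149, 0.0498]
ee_rot: [3.139, -0.003, 3.012]
wrist_force: [-0.1, -0.2, -2.5]
width: 0.0396
finger_force: 30.0
```

Call:
{"method": "servo_tool", "body": {
  "plan": [
    [0, 0, 0.015, 0, 0, 0, 30],
    [0, 0, 0.03, 0, 0, 0, 30],
    [0, 0, 0.03, 0, 0, 0, 30]
  ]
}}

```text
time: 40.48
tool_pos: [0.4994, -0.2162, 0.0503]
ee_rot: [3.142, 0.004, 3.012]
wrist_force: [-0.3, 0.4, -2.6]
width: 0.0396
finger_force: 30.0
```

Call:
{"method": "servo_tool", "body": {
  "plan": [
    [0, 0, 0.01, 0, 0, 0, 30],
    [0, 0, 0.015, 0, 0, 0, 30],
    [0, 0, 0.015, 0, 0, 0, 30]
  ]
}}

```text
time: 40.73
tool_pos: [0.4989, -0.2159, 0.048]
ee_rot: [3.141, 0.002, 3.012]
wrist_force: [-0.9, -0.2, -2.7]
width: 0.0391
finger_force: 30.0
```

Call:
{"method": "servo_tool", "body": {
  "plan": [
    [0, 0, 0.01, 0, 0, 0, 30],
    [0, 0, 0.02, 0, 0, 0, 30],
    [0, 0, 0.02, 0, 0, 0, 30]
  ]
}}

```text
time: 40.98
tool_pos: [0.4985, -0.2157, 0.0453]
ee_rot: [3.141, 0.001, 3.012]
wrist_force: [-0.2, -0.3, -3.4]
width: 0.0395
finger_force: 30.0
```

Call:
{"method": "servo_tool", "body": {
  "plan": [
    [0, 0, 0.005, 0, 0, 0, 30],
    [0, 0, 0.01, 0, 0, 0, 30],
    [0, 0, 0.01, 0, 0, 0, 30]
  ]
}}

```text
time: 41.23
tool_pos: [0.4986, -0.2157, 0.0444]
ee_rot: [3.141, 0.001, 3.012]
wrist_force: [-1.0, -0.4, -2.5]
width: 0.0396
finger_force: 30.0
```

Call:
{"method": "servo_tool", "body": {
  "plan": [
    [0, 0, 0.005, 0, 0, 0, 30],
    [0, 0, 0.01, 0, 0, 0, 30],
    [0, 0, 0.01, 0, 0, 0, 30]
  ]
}}

```text
time: 41.48
tool_pos: [0.4987, -0.2158, 0.044]
ee_rot: [3.141, 0.002, 3.012]
wrist_force: [-0.7, 0.5, -0.1]
width: 0.0393
finger_force: 30.0
```

Call:
{"method": "servo_tool", "body": {
  "plan": [
    [0, 0, 0.005, 0, 0, 0, 30],
    [0, 0, 0.008, 0, 0, 0, 30],
    [0, 0, 0.008, 0, 0, 0, 30]
  ]
}}

```text
time: 41.73
tool_pos: [0.4987, -0.2158, 0.044]
ee_rot: [3.141, 0.002, 3.012]
wrist_force: [-2.7, 1.6, 5.3]
width: 0.0397
finger_force: 30.0
```

Call:
{"method": "servo_tool", "body": {
  "plan": [
    [0, 0.005, -0.005, 0, 0, 0, 30],
    [0, 0.01, -0.005, 0, 0, 0, 30],
    [0, 0.015, -0.005, 0, 0, 0, 30],
    [0, 0.015, -0.005, 0, 0, 0, 30]
  ]
}}

```text
time: 42.07
tool_pos: [0.4993, -0.2151, 0.044]
ee_rot: [-3.141, 0.003, 3.012]
wrist_force: [-1.5, -2.9, 4.1]
width: 0.0398
finger_force: 30.0
```

Call:
{"method": "servo_tool", "body": {
  "plan": [
    [0, 0.005, 0, 0, 0, 0, 30],
    [0, 0.01, 0, 0, 0, 0, 30],
    [0, 0.01, 0, 0, 0, 0, 30]
  ]
}}

```text
time: 42.32
tool_pos: [0.4997, -0.2139, 0.044]
ee_rot: [-3.141, 0.003, 3.012]
wrist_force: [-0.4, -3.4, 4.3]
width: 0.0397
finger_force: 30.0
```

Call:
{"method": "servo_tool", "body": {
  "plan": [
    [0, 0.005, 0, 0, 0, 0, 30],
    [0, 0.01, 0, 0, 0, 0, 30],
    [0, 0.01, 0, 0, 0, 0, 30]
  ]
}}

```text
time: 42.57
tool_pos: [0.4998, -0.2128, 0.044]
ee_rot: [-3.141, 0.003, 3.012]
wrist_force: [-0.9, -3.3, 5.4]
width: 0.0396
finger_force: 30.0
```

Call:
{"method": "servo_tool", "body": {
  "plan": [
    [0, 0.005, 0, 0, 0, 0, 30],
    [0, 0.007, 0, 0, 0, 0, 30],
    [0, 0.007, 0, 0, 0, 0, 30]
  ]
}}

```text
time: 42.82
tool_pos: [0.4998, -0.2126, 0.044]
ee_rot: [-3.14, 0.003, 3.012]
wrist_force: [0.4, -5.0, 5.2]
width: 0.0396
finger_force: 30.0
```

Call:
{"method": "servo_tool", "body": {
  "plan": [
    [0, -0.003, -0.005, 0, 0, 0, 30],
    [-0.02, -0.003, -0.005, 0, 0, 0, 30],
    [-0.04, -0.003, -0.005, 0, 0, 0, 30],
    [-0.06, -0.003, -0.005, 0, 0, 0, 30],
    [-0.08, -0.003, -0.005, 0, 0, 0, 30],
    [-0.1, -0.003, -0.005, 0, 0, 0, 30],
    [-0.12, -0.003, -0.005, 0, 0, 0, 30],
    [-0.13, -0.003, -0.005, 0, 0, 0, 30],
    [-0.13, -0.003, -0.005, 0, 0, 0, 30],
    [-0.13, -0.003, -0.005, 0, 0, 0, 30]
  ]
}}

```text
time: 43.65
tool_pos: [0.5091, -0.2137, 0.0439]
ee_rot: [3.141, -0.006, 3.012]
wrist_force: [-7.8, -3.7, 9.8]
width: 0.0392
finger_force: 30.0
```

Call:
{"method": "servo_tool", "body": {
  "plan": [
    [0, -0.002, -0.008, 0, 0, 0, 30],
    [0, -0.002, -0.01, 0, 0, 0, 30],
    [0, -0.002, -0.01, 0, 0, 0, 30],
    [0, -0.002, -0.01, 0, 0, 0, 30]
  ]
}}

```text
time: 43.98
tool_pos: [0.5092, -0.2138, 0.044]
ee_rot: [3.141, -0.006, 3.012]
wrist_force: [-6.4, -5.1, 6.4]
width: 0.0399
finger_force: 30.0
```

Call:
{"method": "servo_tool", "body": {
  "plan": [
    [0.01, 0, -0.01, 0, 0, 0, 30],
    [0.02, 0, -0.018, 0, 0, 0, 30],
    [0.02, 0, -0.02, 0, 0, 0, 30],
    [0.02, 0, -0.02, 0, 0, 0, 30]
  ]
}}

```text
time: 44.32
tool_pos: [0.5087, -0.2137, 0.0446]
ee_rot: [3.141, -0.002, 3.012]
wrist_force: [0.6, -6.4, -1.9]
width: 0.0393
finger_force: 30.0
```

Run:
```python
from h import *
o=robot.get_obs();print({k:np.round(v,4).tolist() for k,v in o.items()})
im=robot.snapshot("wrist");C=cam("wrist",o);cv2.imwrite("pics/w16.png",im[:,:,::-1])
g=im.min(axis=2);T=R.from_euler("xyz",o["ee_rot"])
for s in range(48,58): 
    u=proj(C,o["tool_pos"]+T.apply([s/1000,0,.009]))[0].round().astype(int);print(s,g[u[1],u[0]],end="; ")
cv2.imwrite("pics/w16c.png",cv2.resize(im[60:300,200:440,::-1],None,fx=2.5,fy=2.5,interpolation=2))
```

```text
{'time': 44.3167, 'joint_positions': [-0.5004, 0.1954, 1.6115, -0.0001, 1.3369, -1.9413], 'qvel': [-0.0005, 0.0025, -0.002, -0.0009, 0.0015, 0.0013], 'joint_torque': [3.1962, -37.0989, -27.1621, 1.6741, 1.0698, -0.2115], 'tool_pos': [0.5087, -0.2137, 0.0446], 'ee_rot': [3.1409, -0.0021, 3.0117], 'wrist_force': [0.5773, -6.4209, -1.8692], 'wrist_torque': [-1.1264, 0.0381, -0.2258], 'finger_force': 30.017, 'width': 0.0393}
48 226; 49 224; 50 222; 51 223; 52 227; 53 226; 54 162; 55 76; 56 75; 57 71;
```

View pics/w16c.png

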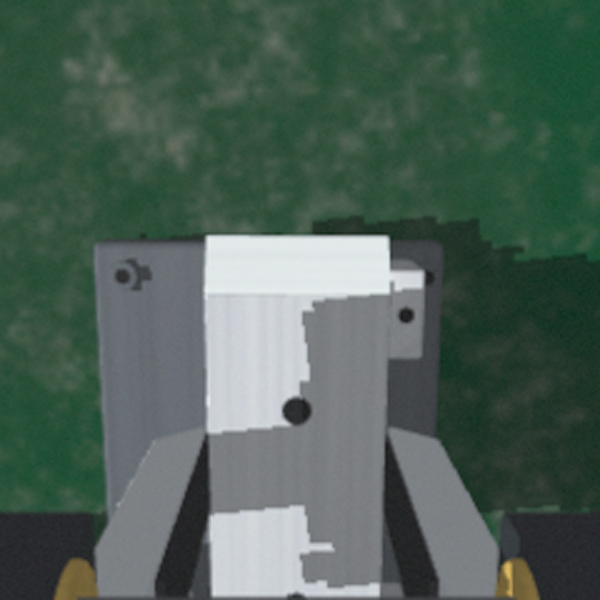

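The blade lies flush along the fence (the fence block starts at crop column 390, the blade's edge is at 388). The drag came from pressing down too hard, and the bed is now nearly unloaded. I'll carry on sliding gently.

Call:
{"method": "servo_tool", "body": {
  "plan": [
    [0, -0.008, 0, 0, 0, 0, 30],
    [-0.015, -0.008, 0, 0, 0, 0, 30],
    [-0.03, -0.008, 0, 0, 0, 0, 30],
    [-0.04, -0.008, 0, 0, 0, 0, 30],
    [-0.04, -0.008, 0, 0, 0, 0, 30]
  ]
}}

```text
time: 44.78
tool_pos: [0.5133, -0.2144, 0.0458]
ee_rot: [3.14, -0.001, 3.012]
wrist_force: [-2.2, -3.5, -2.5]
width: 0.0396
finger_force: 30.0
```

Call:
{"method": "servo_tool", "body": {
  "plan": [
    [-0.005, 0, 0.006, 0, 0, 0, 30],
    [-0.01, 0, 0.012, 0, 0, 0, 30],
    [-0.01, 0, 0.012, 0, 0, 0, 30]
  ]
}}

```text
time: 45.03
tool_pos: [0.515, -0.2147, 0.0455]
ee_rot: [3.14, 0.001, 3.012]
wrist_force: [-1.6, -3.6, -3.9]
width: 0.0392
finger_force: 30.0
```

Call:
{"method": "servo_tool", "body": {
  "plan": [
    [-0.005, 0, 0, 0, 0, 0, 30],
    [-0.005, 0, 0, 0, 0, 0, 30],
    [-0.005, 0, 0, 0, 0, 0, 30]
  ]
}}

```text
time: 45.28
tool_pos: [0.5156, -0.2148, 0.0457]
ee_rot: [3.14, 0.002, 3.012]
wrist_force: [-1.3, -3.1, -3.3]
width: 0.0396
finger_force: 30.0
```

Call:
{"method": "servo_tool", "body": {
  "plan": [
    [-0.005, 0, 0.006, 0, 0, 0, 30],
    [-0.005, 0, 0.012, 0, 0, 0, 30],
    [-0.005, 0, 0.012, 0, 0, 0, 30]
  ]
}}

```text
time: 45.53
tool_pos: [0.5164, -0.2149, 0.0447]
ee_rot: [3.14, 0.003, 3.012]
wrist_force: [-0.5, -1.7, -1.1]
width: 0.0394
finger_force: 30.0
```

Call:
{"method": "servo_tool", "body": {
  "plan": [
    [-0.005, 0, 0, 0, 0, 0, 30],
    [-0.005, 0, 0, 0, 0, 0, 30],
    [-0.005, 0, 0, 0, 0, 0, 30]
  ]
}}

```text
time: 45.78
tool_pos: [0.5167, -0.215, 0.0446]
ee_rot: [3.14, 0.002, 3.012]
wrist_force: [-0.4, -1.9, -2.2]
width: 0.0392
finger_force: 30.0
```

Call:
{"method": "servo_tool", "body": {
  "plan": [
    [-0.005, 0, 0, 0, 0, 0, 30],
    [-0.005, 0, 0, 0, 0, 0, 30],
    [-0.005, 0, 0, 0, 0, 0, 30]
  ]
}}

```text
time: 46.03
tool_pos: [0.517, -0.2151, 0.0444]
ee_rot: [3.14, 0.001, 3.012]
wrist_force: [0.4, -0.7, -1.1]
width: 0.0395
finger_force: 30.0
```

Call:
{"method": "servo_tool", "body": {
  "plan": [
    [-0.005, 0, 0, 0, 0, 0, 30],
    [-0.005, 0, 0, 0, 0, 0, 30],
    [-0.005, 0, 0, 0, 0, 0, 30]
  ]
}}

```text
time: 46.28
tool_pos: [0.5173, -0.2151, 0.0443]
ee_rot: [3.14, 0.001, 3.012]
wrist_force: [-0.5, -0.3, -2.2]
width: 0.0399
finger_force: 30.0
```

Call:
{"method": "servo_tool", "body": {
  "plan": [
    [-0.005, 0.005, 0, 0, 0, 0, 30],
    [-0.01, 0.008, 0, 0, 0, 0, 30],
    [-0.01, 0.008, 0, 0, 0, 0, 30]
  ]
}}

```text
time: 46.53
tool_pos: [0.5181, -0.215, 0.0443]
ee_rot: [-3.142, 0.001, 3.012]
wrist_force: [-1.4, -3.0, -1.5]
width: 0.0396
finger_force: 30.0
```

Call:
{"method": "servo_tool", "body": {
  "plan": [
    [-0.005, 0, 0, 0, 0, 0, 30],
    [-0.01, 0, 0, 0, 0, 0, 30],
    [-0.01, 0, 0, 0, 0, 0, 30]
  ]
}}

```text
time: 46.78
tool_pos: [0.5193, -0.2151, 0.0444]
ee_rot: [3.141, 0.001, 3.012]
wrist_force: [-2.1, -3.7, -2.0]
width: 0.0394
finger_force: 30.0
```

Call:
{"method": "servo_tool", "body": {
  "plan": [
    [-0.005, 0, 0, 0, 0, 0, 30],
    [-0.01, 0, 0, 0, 0, 0, 30],
    [-0.01, 0, 0, 0, 0, 0, 30]
  ]
}}

```text
time: 47.03
tool_pos: [0.5195, -0.2151, 0.0442]
ee_rot: [3.141, -0.001, 3.012]
wrist_force: [-4.0, -3.9, -2.0]
width: 0.0397
finger_force: 30.0
```

Call:
{"method": "servo_tool", "body": {
  "plan": [
    [-0.005, 0, 0, 0, 0, 0, 30],
    [-0.01, 0, 0, 0, 0, 0, 30],
    [-0.01, 0, 0, 0, 0, 0, 30]
  ]
}}

```text
time: 47.28
tool_pos: [0.5196, -0.2152, 0.0441]
ee_rot: [3.141, -0.003, 3.012]
wrist_force: [-6.8, -3.6, -1.2]
width: 0.0393
finger_force: 30.0
```

Contact with the pin: the position stopped while the force climbs about 2.7 N per mm. I'll press to about 8 N and hold.

Call:
{"method": "servo_tool", "body": {
  "plan": [
    [-0.004, 0, 0.004, 0, 0, 0, 30],
    [-0.006, 0, 0.006, 0, 0, 0, 30],
    [-0.006, 0, 0.006, 0, 0, 0, 30],
    [-0.006, 0, 0.006, 0, 0, 0, 30],
    [-0.006, 0, 0.006, 0, 0, 0, 30]
  ]
}}

```text
time: 47.7
tool_pos: [0.5196, -0.2152, 0.0441]
ee_rot: [3.141, -0.004, 3.012]
wrist_force: [-8.5, -2.9, 2.8]
width: 0.0394
finger_force: 30.0
```

Call:
{"method": "servo_tool", "body": {
  "plan": [
    [0.01, -0.002, 0, 0, 0, 0, 30],
    [0.018, -0.004, 0, 0, 0, 0, 30],
    [0.018, -0.004, 0, 0, 0, 0, 30],
    [0.018, -0.004, 0, 0, 0, 0, 56],
    [0.018, -0.004, 0, 0, 0, 0, 56],
    [0.018, -0.004, 0, 0, 0, 0, 56],
    [0.018, -0.004, -0.1, 0, 0, 0, 56],
    [0.018, -0.004, -0.4, 0, 0, 0, 56],
    [0.018, -0.004, -0.8, 0, 0, 0, 56],
    [0.018, -0.004, -0.8, 0, 0, 0, 56]
  ]
}}

```text
time: 48.53
tool_pos: [0.5248, -0.2171, 0.1337]
ee_rot: [-3.137, 0.017, 3.013]
wrist_force: [1.8, -0.3, 1.7]
width: 0.0562
finger_force: 0.0
```

Run:
```python
from h import *
P=[]
for k in range(2):
    o=robot.get_obs();P.append(o["tool_pos"]);im=robot.snapshot("wrist")
cv2.imwrite("pics/w17.png",im[:,:,::-1]);C=cam("wrist",o);print(np.round(P,4),o["ee_rot"],o["joint_positions"],o["time"])
print([(d["conf"],d["extent"]) for d in robot.find_in("clamp_peg","wrist")])
m=(im.min(axis=2)>150).astype(np.uint8);n,l,s,c=cv2.connectedComponentsWithStats(m)
# seated corrected holder: TCP at fence gave y bias +0.9mm; x from contact
q=np.load("q.npy");peg=q[:2]+R.from_euler("z",q[2]).apply([[.0243,-.072,0]])[0,:2]
piv=q[:2]+R.from_euler("z",q[2]).apply([[.030,-.036,0]])[0,:2];print("peg",peg,"pivot",piv)
print("peg px",proj(C,np.r_[peg,.068]))
hb=q[:2]+R.from_euler("z",q[2]).apply(np.array([[x,y,0] for x,y in[(-58,-20),(-58,20),(60,20)]])/1000)[:,:2];print(proj(C,np.c_[hb,[.034]*3]))
for a in (2.98,):print(to_tool(o,np.r_[peg,.14]-o["tool_pos"]))
```

```text
[[ 0.5248 -0.2171  0.1337]
 [ 0.5238 -0.2166  0.1307]] [-3.13863662  0.01363664  3.01294978] [-0.49345667  0.14960331  1.48484618  0.00210988  1.49334947 -1.9357387 ] 48.5833
[(0.9, [245.3, 242.4, 83.8, 32.2]), (0.29, [286.7, 208.1, 152.0, 165.5])]
peg [ 0.53828602 -0.2911293 ] pivot [ 0.54860422 -0.25617183]
peg px [[222.57017968 253.03333226]]
[[294.06068962 138.23521039]
 [345.17375077 138.31308336]
 [342.21219233 276.41537333]]
[-0.24072101 -0.72037175 -0.08765838]
```

Now the peg: I'll go above it with the tool turned 45°, so the fingers close diagonally.

Call:
{"method": "servo_tool", "body": {
  "plan": [
    [-0.1, -0.3, -0.15, 0, 0, 0.07, 26],
    [-0.24, -0.711, -0.15, 0, 0, 0.14, 26],
    [-0.24, -0.711, -0.1, 0, 0, 0.21, 26],
    [-0.24, -0.711, -0.1, 0, 0, 0.28, 26],
    [-0.24, -0.711, -0.1, 0, 0, 0.35, 26],
    [-0.24, -0.711, -0.1, 0, 0, 0.42, 26],
    [-0.24, -0.711, -0.1, 0, 0, 0.5, 26],
    [-0.24, -0.711, -0.1, 0, 0, 0.5, 26],
    [-0.24, -0.711, -0.1, 0, 0, 0.5, 26]
  ]
}}

```text
time: 49.43
tool_pos: [0.5341, -0.2883, 0.1321]
ee_rot: [3.141, -0.003, 2.23]
wrist_force: [-0.3, 0.1, 0.3]
width: 0.0259
finger_force: 0.0
```

Run:
```python
from h import *
P=[]
for k in range(2):
    o=robot.get_obs();P.append(o["tool_pos"]);im=robot.snapshot("wrist")
C=cam("wrist",o);print(np.round(P,4),o["ee_rot"],o["width"],o["time"])
cv2.imwrite("pics/w18.png",im[:,:,::-1])
t=np.array([.5384,-.2902]);print(to_tool(o,np.r_[t,.066]-o["tool_pos"]))
u=proj(C,np.array([[.53829,-.29113,.068]]))[0].round().astype(int);print(u)
g=im.min(axis=2)
for y in range(u[1]-20,u[1]+22,2): print(y," ".join("%3d"%a for a in g[y,u[0]-26:u[0]+28:2]))
# seated check from previous picture
q=np.load("q.npy")
```

```text
[[ 0.5341 -0.2883  0.1321]
 [ 0.5342 -0.2884  0.1324]] [ 3.14063925e+00 -2.01208308e-03  2.22993138e+00] 0.02548550916728093 49.4833
[-0.04105415  0.02181637  0.66435728]
[321 228]
208  30  31  28  36  34  35  35  36  43  40  40  56  75  57  57  56  57  57  57  58  58  61  84  92  92  93  91
210  35  31  35  38  44  40  37  38  41  52  67  88  94  91  87  78  54  57  59  59  55  85  89  91  92  89  90
212  35  36  38  36  43  45  41  44  61  79 134 113 105 102 102 101  84  60  57  59  83  91  91  93  89  89  89
214  35  34  31  32  40  43  51  70  88 133 144 110 100  92  96 103 104  89  56  68  93  92  88  88  92  84  68
216  37  34  32  27  43  59  82  90 107 160 123  94  94  94  93  95  98  98  66  92  90  90  90  91  75  41  44
218  34  27  31  48  69  86  93  93 124 160 103  93  96  93  94  92  95 103  98  90  91  91  86  75  47  39  40
220  33  40  58  80  88  93  93  94 148 162  98  91  93  94  94  94  94 107  68  92  90  77  43  59  59  46  41
222  48  71  84  90  93  91  91  91 119 168 100 107 111 112 101  97  92 119  92  87  67  41  44  48  49  49  42
224  79  91  91  94  94
[... 732 characters left out ...]
  46  41  33  37  59 121 109
238  32  34  33  39  83  91  93  88  69  47  47  45  52  55  40  47  51  51  52  60  52  47  39  35  35 124 108
240  27  30  36  35  45  86  73  42  40  44  40  50  54  50  47  43  49  63  54  51  49  47  45  39  33 104 108
242  29  34  31  37  31  32  39  46  39  35  44  54  55  52  46  53  51  53  63  60  51  50  51  41  33  84 107
244  32  35  38  32  34  37  32  30  34  28  37  47  45  53  43  65  55  50  58  56  60  56  54  42  37  63 119
246  34  35  41  40  36  33  33  34  36  38  35  39  43  43  47  57  60  57  56  47  46  50  44  40  38  34 130
248  33  31  36  42  34  37  38  34  28  37  33  35  36  39  49  61  59  56  60  47  45  45  46  35  38  38 101
```

Call:
{"method": "servo_tool", "body": {
  "plan": [
    [-0.041, 0.022, 0.1, 0, 0, 0, 26],
    [-0.041, 0.022, 0.3, 0, 0, 0, 26],
    [-0.041, 0.022, 0.5, 0, 0, 0, 26],
    [-0.041, 0.022, 0.62, 0, 0, 0, 26],
    [-0.041, 0.022, 0.66, 0, 0, 0, 26],
    [-0.041, 0.022, 0.66, 0, 0, 0, 26],
    [-0.041, 0.022, 0.66, 0, 0, 0, 4],
    [-0.041, 0.022, 0.66, 0, 0, 0, 4],
    [-0.041, 0.022, 0.66, 0, 0, 0, 4],
    [-0.041, 0.022, 0.66, 0, 0, 0, 4]
  ]
}}

```text
time: 50.37
tool_pos: [0.5396, -0.2917, 0.0693]
ee_rot: [3.14, 0.003, 2.227]
wrist_force: [-1.1, -1.9, 2.6]
width: 0.011
finger_force: 30.0
```

Run:
```python
from h import *
o=robot.get_obs();print({k:np.round(v,4).tolist() for k,v in o.items() if k in("time","tool_pos","ee_rot","wrist_force","width","finger_force")})
q=np.load("q.npy")
piv=q[:2]+R.from_euler("z",q[2]).apply([.030,-.036,0])[:2]
p=o["tool_pos"][:2]
for bias in ((0,0),(.0001,.0009)):
    d=R.from_euler("z",-q[2]).apply(np.r_[p-piv-bias,0])[:2];a0=np.arctan2(-d[0],d[1]);print("d",d*1000,np.hypot(*d),"a0",a0)
# plan: circle of 36 mm about pivot inferred from current peg
a0=np.arctan2(-d[0],d[1])%(2*np.pi);pos=lambda a:np.array([-.036*np.sin(a),.036*np.cos(a)])
for a in np.r_[np.linspace(a0,-.03,16)]:
    dl=pos(a)-pos(a0);w=R.from_euler("z",q[2]).apply(np.r_[dl,0]);print(round(a,2),np.round(to_tool(o,w),3).tolist())
```

```text
{'time': 50.3667, 'tool_pos': [0.5396, -0.2917, 0.0693], 'ee_rot': [3.14, 0.0034, 2.2269], 'wrist_force': [-1.1368, -1.9064, 2.5927], 'finger_force': 30.0006, 'width': 0.011}
d [ -4.33986663 -36.4445997 ] 0.03670208835850084 a0 3.023069583927953
d [ -4.32236585 -37.34996909] 0.03759924251162644 a0 3.0263790740164227
3.03 [0.0, 0.0, 0.0]
2.82 [0.062, -0.039, -0.0]
2.62 [0.13, -0.065, -0.001]
2.42 [0.202, -0.077, -0.001]
2.21 [0.276, -0.074, -0.001]
2.01 [0.347, -0.056, -0.001]
1.8 [0.413, -0.024, -0.001]
1.6 [0.471, 0.021, -0.002]
1.4 [0.518, 0.076, -0.002]
1.19 [0.554, 0.14, -0.002]
0.99 [0.576, 0.21, -0.002]
0.79 [0.583, 0.283, -0.002]
0.58 [0.576, 0.355, -0.001]
0.38 [0.554, 0.425, -0.001]
0.17 [0.518, 0.489, -0.001]
-0.03 [0.47, 0.545, -0.001]
```

Call:
{"method": "servo_tool", "body": {
  "plan": [
    [0.062, -0.039, 0, 0, 0, 0, 4],
    [0.13, -0.065, 0, 0, 0, 0, 4],
    [0.202, -0.077, 0, 0, 0, 0, 4],
    [0.276, -0.074, 0, 0, 0, 0, 4],
    [0.347, -0.056, 0, 0, 0, 0, 4],
    [0.413, -0.024, 0, 0, 0, 0, 4],
    [0.471, 0.021, 0, 0, 0, 0, 4],
    [0.518, 0.076, 0, 0, 0, 0, 4],
    [0.518, 0.076, 0, 0, 0, 0, 4],
    [0.518, 0.076, 0, 0, 0, 0, 4]
  ]
}}

```text
time: 51.2
tool_pos: [0.5101, -0.2472, 0.0692]
ee_rot: [-3.135, 0.0, 2.226]
wrist_force: [-9.5, -3.4, 6.6]
width: 0.0109
finger_force: 30.0
```

Call:
{"method": "servo_tool", "body": {
  "plan": [
    [0.035, 0.02, 0, 0, 0, 0, 4],
    [0.054, 0.04, 0, 0, 0, 0, 4],
    [0.067, 0.075, 0, 0, 0, 0, 4],
    [0.076, 0.11, 0, 0, 0, 0, 4],
    [0.081, 0.147, 0, 0, 0, 0, 4],
    [0.083, 0.183, 0, 0, 0, 0, 4],
    [0.083, 0.183, 0, 0, 0, 0, 4]
  ]
}}

```text
time: 51.78
tool_pos: [0.5182, -0.2274, 0.0689]
ee_rot: [-3.135, -0.006, 2.226]
wrist_force: [-13.1, 0.5, 9.5]
width: 0.011
finger_force: 30.0
```

Call:
{"method": "servo_tool", "body": {
  "plan": [
    [0.03, 0.02, 0, 0, 0, 0, 4],
    [0.026, 0.05, 0, 0, 0, 0, 4],
    [0.022, 0.079, 0, 0, 0, 0, 4],
    [0.012, 0.115, 0, 0, 0, 0, 4],
    [-0.001, 0.153, 0, 0, 0, 0, 4],
    [-0.02, 0.19, 0, 0, 0, 0, 4],
    [-0.04, 0.223, 0, 0, 0, 0, 4],
    [-0.04, 0.223, 0, 0, 0, 0, 4]
  ]
}}

```text
time: 52.45
tool_pos: [0.5406, -0.2168, 0.0687]
ee_rot: [-3.139, -0.003, 2.226]
wrist_force: [-5.9, -0.3, 5.3]
width: 0.0107
finger_force: 30.0
```

Call:
{"method": "servo_tool", "body": {
  "plan": [
    [-0.026, 0.03, 0, 0, 0, 0, 4],
    [-0.052, 0.06, 0, 0, 0, 0, 4],
    [-0.076, 0.088, 0, 0, 0, 0, 4],
    [-0.09, 0.102, 0, 0, 0, 0, 4],
    [-0.09, 0.102, 0, 0, 0, 0, 4],
    [-0.09, 0.102, 0, 0, 0, 0, 4]
  ]
}}

```text
time: 52.95
tool_pos: [0.5519, -0.2174, 0.0686]
ee_rot: [-3.136, -0.007, 2.226]
wrist_force: [-12.4, 0.7, 8.5]
width: 0.0111
finger_force: 30.0
```

Run:
```python
from h import *
from scipy.optimize import least_squares
o=robot.get_obs();print(o["tool_pos"],o["wrist_force"])
P=np.array([[.5396,-.2917],[.5101,-.2472],[.5182,-.2274],[.5406,-.2168],o["tool_pos"][:2]])
s=least_squares(lambda c:np.hypot(*(P-c[:2]).T)-.036,[.5456,-.256]);c=s.x;print(c,s.fun)
d=R.from_euler("z",.13).apply(np.c_[P-c,np.zeros(5)]);print(np.arctan2(-d[:,0],d[:,1]))
```

```text
[ 0.55193415 -0.21737916  0.06857126] [-12.38929592   0.74357937   8.47318353]
[ 0.54450124 -0.25355049] [ 0.00246307 -0.00101752  0.00108913  0.00095698  0.00092713]
[-3.13936732  1.51825083  0.91827233  0.2357588  -0.07267025]
```

Call:
{"method": "servo_tool", "body": {
  "plan": [
    [-0.007, 0.007, 0, 0, 0, 0, 4],
    [-0.014, 0.014, 0, 0, 0, 0, 4],
    [-0.014, 0.014, 0, 0, 0, 0, 4]
  ]
}}

```text
time: 53.2
tool_pos: [0.5521, -0.2174, 0.0685]
ee_rot: [-3.133, -0.01, 2.226]
wrist_force: [-16.8, 1.8, 11.3]
width: 0.0105
finger_force: 30.0
```

The arm is at its stop: the force rose and the peg didn't move. I'll relax, open and rise.

Call:
{"method": "servo_tool", "body": {
  "plan": [
    [0.02, -0.02, 0, 0, 0, 0, 4],
    [0.035, -0.035, 0, 0, 0, 0, 4],
    [0.035, -0.035, 0, 0, 0, 0, 4],
    [0.035, -0.035, 0, 0, 0, 0, 26],
    [0.035, -0.035, 0, 0, 0, 0, 26],
    [0.035, -0.035, 0, 0, 0, 0, 26],
    [0.035, -0.035, -0.1, 0, 0, 0, 26],
    [0.035, -0.035, -0.4, 0, 0, 0, 26],
    [0.035, -0.035, -0.8, 0, 0, 0, 26],
    [0.035, -0.035, -0.8, 0, 0, 0, 26],
    [0.035, -0.035, -0.8, 0, 0, 0, 26]
  ]
}}

```text
time: 54.12
tool_pos: [0.5559, -0.2184, 0.1525]
ee_rot: [3.136, 0.008, 2.227]
wrist_force: [0.3, -1.0, -0.2]
width: 0.0261
finger_force: 0.0
```

Run:
```python
from h import *
o=robot.get_obs();im=robot.snapshot("wrist");C=cam("wrist",o);print(o["tool_pos"],o["wrist_force"],o["time"])
print([(d["conf"],d["extent"]) for d in robot.find_in("clamp_peg","wrist")],[(d["conf"],d["extent"]) for d in robot.find_in("blade","wrist")])
cv2.imwrite("pics/w19.png",im[:,:,::-1])
# peg top bright blob near expected closed place, in the camera-consistent holder frame
q=np.load("q.npy");H=lambda P:np.c_[q[:2]+R.from_euler("z",q[2]).apply(P)[:,:2],np.array(P)[:,2]]
u=proj(C,H(np.array([[.030,0,.068]])))[0];print("expected peg",u)
g=im.min(axis=2).astype(np.uint8);x0,y0=(u-20).astype(int);m=(g[y0:y0+40,x0:x0+40]>165).astype(np.uint8)
n,l,s,c=cv2.connectedComponentsWithStats(m)
for i in range(1,n):
    if s[i,4]>30:
        w=atz(C,c[i]+[x0,y0],.068);print(s[i],c[i]+[x0,y0],R.from_euler("z",-q[2]).apply(np.r_[w[:2]-q[:2],0])*1000)
```

```text
[ 0.55586376 -0.21837433  0.15251226] [ 0.32950945 -0.95458796 -0.16867209] 54.1167
[(0.89, [306.1, 210.8, 64.3, 53.7])] [(0.59, [288.2, 179.8, 126.7, 124.1])]
expected peg [313.73893479 214.3246421 ]
[  0   0  17  16 136] [297.86764706 199.16911765] [12.57044751 -0.06376847  0.        ]
[ 15  10  25  30 456] [320.25438596 221.35307018] [37.75035436 -0.4446893   0.        ]
```

Run:
```python
from h import *
o=robot.get_obs();im=robot.snapshot("wrist");C=cam("wrist",o);q=np.load("q.npy")
g=cv2.cvtColor(im,cv2.COLOR_RGB2GRAY);x0,y0=280,180;roi=cv2.resize(g[y0:y0+70,x0:x0+80],None,fx=4,fy=4,interpolation=2)
L=lambda u,z:(lambda w:R.from_euler("z",-q[2]).apply(np.r_[w[:2]-q[:2],0])[:2]*1000)(atz(C,u,z))
for c in cv2.HoughCircles(roi,cv2.HOUGH_GRADIENT,1,20,param1=80,param2=14,minRadius=20,maxRadius=50)[0][:5]: print("circ",c/4,L(c[:2]/4+[x0,y0],.068))
h=cv2.resize(g[196:246,290:350],None,fx=.5,fy=.5,interpolation=cv2.INTER_AREA)
for y in range(194,248,3): print(y," ".join("%3d"%a for a in g[y,284:356:3]))
# blade direction: profile along the holder axis at y=-8 (bevel end) and across at x=-50
P=lambda x,y:proj(C,np.r_[q[:2]+R.from_euler("z",q[2]).apply([x/1000,y/1000,0])[:2],.034])[0].round().astype(int)
print("along",[(x,int(g[tuple(P(x,-5)[::-1])])) for x in range(-72,-45,2)])
for x in (-35,0): print("across",x,[(y,int(g[tuple(P(x,y)[::-1])])) for y in list(range(-26,-14,1))+list(range(14,27,1))])
```

```text
circ [36.375 43.125  6.95 ] [31.51368744 -1.18789488]
circ [47.375 18.125  9.775] [23.40964678 18.79072186]
circ [36.875 33.875  9.3  ] [26.53436912  4.3409438 ]
circ [66.375 36.125 12.35 ] [43.91110731 19.20633579]
circ [52.625 19.625  9.   ] [27.0750288  20.80634277]
194 202 195 198 196 198 197 196 196 195 196 198 185  88 100  65  65  65  92 115 118 115  98  66  62
197 197 203 196 198 196 198 197 195 196 195 190  87  72  74  67  64  65  63  92 114 174 114  95  65
200 197 198 201 197 197 197 196 196 196 195  85  90  64  69  64  65  66  63  84 133 102  99 172  94
203 197 198 198 202 196 196 198 200 123  82 101  94  64  64  66  61  64  81  99 109 149 192 180 178
206 197 196 196 196 201 197 195 146  80 122 141 112 109  79  64  63  70  98 136 197 171 173 195 193
209 169 199 198 198 197 200 175  78 120 150 103 102 101 109  64  63  99 139 193 190 197 154 159 168
212 100 161 199 199 197 186  77 102 180 106  99 100  98 103  85  97 142 195 190 192 180 187 168 179
215 102 101 137 198 199  77 102  99 190 103 115 110 102 106 108 152 197 194 194 183 187 197 191 165
218 103 101  71  96  77 102 10
[... 1022 characters left out ...]
-64, 77), (-62, 83), (-60, 197), (-58, 210), (-56, 218), (-54, 217), (-52, 218), (-50, 219), (-48, 217), (-46, 217)]
across -35 [(-26, 101), (-25, 104), (-24, 102), (-23, 102), (-22, 102), (-21, 102), (-20, 110), (-19, 180), (-18, 193), (-17, 194), (-16, 198), (-15, 191), (14, 201), (15, 201), (16, 200), (17, 197), (18, 204), (19, 205), (20, 167), (21, 86), (22, 64), (23, 62), (24, 63), (25, 64), (26, 66)]
across 0 [(-26, 103), (-25, 101), (-24, 100), (-23, 100), (-22, 101), (-21, 103), (-20, 142), (-19, 195), (-18, 195), (-17, 198), (-16, 199), (-15, 195), (14, 198), (15, 200), (16, 198), (17, 198), (18, 198), (19, 204), (20, 166), (21, 83), (22, 61), (23, 63), (24, 62), (25, 63), (26, 66)]
```

```bash
python3 -c "
from bench import robot
print(robot.close_job())"
```

```text
the job is handed in; nothing more can be done
None
```

I handed the job in at about 54 s: the blade lies flat along the fence, pressed onto the pin with about 8 N, and the clamp arm is at its stop with the gripper clear. On the way the blade hit the display box, dropped and landed upside down, so I had to flip it. The hand-in returned no verdict; the last wrist picture, measured in code, shows the blade parallel and centred and the clamp closed, but I could not check the pin's setting or see the notch on it.

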